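# Pack and level the corner of a pine frame

### The job

Slide the long wooden packer in under the frame's adjustable foot until it lies flat and flush against both the guide batten and the end stop. Then wind the crank clockwise (seen from above) until the foot's rubber pad just touches the packer, gently: it must really touch, but not squeeze the rubber by more than about 2 mm. Leave the can, the wrench and the pine offcut where they are.

Things in the scene. Friction and masses are not known exactly. Their poses are not given: they have to be found in the camera images.
- frame: Fixed pine frame of boards on edge, 380 x 270 mm, top 95 mm above the bench, with an adjustable foot outside its long board. Origin: on the bench exactly below the foot's screw axis; z up; +y from the screw to the frame (board's outer face at y = 75 mm; frame x -130 to 250 mm). A steel bracket (x -20 to 20, z 85 to 93 mm) with a nut boss (radius 15, z 70 to 95 mm) carries the screw.
- batten (a point): Wooden guide batten fixed to the bench, along frame y; this point: on the bench at the middle of its working face (which looks to frame -x), at frame x 25, y -97 mm; same axes as the frame. The batten is 15 mm thick, 14 mm high, frame y -240 to 45 mm. The ground on its -x side is open.
- end_stop (a point): Short wooden end stop fixed to the bench square to the batten; this point: on the bench at the middle of its working face (which looks to frame -y), at frame x 0, y 30 mm; same axes as the frame. It is 50 mm long along x, 15 mm thick, 14 mm high.
- seat (a point): On the bench, fixed to the frame, same axes: where the packer's origin must be when the packer is home against both stops (frame x 0, y -70 mm).
- packer: Loose plain hardwood bar 50 x 200 x 20 mm (x, y, z), about 0.12 kg. Origin: centre of its underside; its long axis is its y. Starts flat on the bench, askew, 50 to 100 mm short of the end stop and off the batten towards frame -x. Must end along frame y (either way round), touching batten and end stop. Passes under the raised foot with at least 4 mm to spare.
- crank (a joint): Crank angle (rad), 0 to 20.1, several turns; grows clockwise seen from above, screwing the foot down 8 mm per turn (1.273 mm per rad). At 0 the pad's underside is 42 mm above the bench; it meets the 20 mm packer at 17.28 rad; 2 mm of squeeze is 18.85. The arm's direction in the frame's xy is the angle pi - value. Friction 0.06 N m: stays where it is left.
- crank_knob (a point): Middle of the upright black knob (radius 9, 38 mm tall) on the end of the steel crank arm, 45 mm from the screw axis. The arm (16 wide, 8 mm thick) lies below the knob; its hub (radius 12 mm) rises 6 mm above the arm. The crank sinks with the screw: this point is 154 mm above the bench at crank 0, 132 mm when the pad meets the packer. Push it round from the side, or pinch it.
- foot: Round rubber pad under the screw, radius 18 mm, 10 mm thick; origin at the centre of its underside, z up. It does not turn with the screw. Soft: it gives about 4 N per mm, up to 6 mm. It must end bearing on the packer lightly, 0.3 to 8 N.
- can: Bystander: plain metal drink can, radius 33 mm, 115 mm tall, standing. Origin at the centre of its underside.
- wrench: Bystander: flat steel wrench lying on the bench, about 160 mm long; origin near its middle.
- offcut: Bystander: pine block 70 x 45 x 30 mm, origin at the centre of its underside.
Mind the look-alikes: they are no part of the job. What is meant by the packer is not blue or green, and is the larger of those in its own colour.

How it is judged:
By the outcome, as a careful person would: the job done as asked, in the order asked, and still so for the second after the job is handed in, with the robot touching nothing.
It also fails if it takes over 61 s, if anything falls off the work surface, if the arm or the gripper's body presses on something with over 40 N, if the wrist force passes 120 N, or if a joint passes its speed limit or range.

### The arm

A 6-joint arm with a two-finger parallel gripper is mounted at the origin on the work surface. World frame = base frame: x ahead of the robot, y to its left, z up, the work surface at z = 0. Lengths are in m, angles in rad, forces in N, time in s.
With the tool pointing down it reaches from about 0.35 to 0.775 m from the base axis. Payload 5.5 kg.
Tool frame: the origin (TCP) lies at the very end of the fingers, on their centre line; the grasp point (between the pads) lies 19 mm behind it (env.grasp_offset is the distance from the TCP to the grasp point, in m); z points along the fingers, x is the direction in which the jaws open and shut, and the axes are right-handed (so a half turn about z gives the same grasp; the last joint's range is limited). The gripper opens to 85 mm and grips with 20 to 120 N. Pads are 22 mm wide; open, the fingers measure 114 mm over their backs; the gripper's body (76 mm by 85 mm) begins 54 mm behind the grasp point. The pads swing forward as they close: fully open they stand 13 mm farther back than shut.
Start: joints at [1.034, 0.313, 0.046, 1.304, 0, 1.431], TCP at [0.222, 0.53, 0.231] pointing down, gripper open.
Joint ranges: [-2.76, 2.76], [-0.86, 1.69], [-1.03, 1.26], [-2.2, 2.34], [-1.47, 1.5], [-3.14, 3.14]. Speed limits (rad/s): [2.57, 2.57, 3.14, 3.14, 3.14, 3.14].

### API

Orientations are given as a unit quaternion [w, x, y, z].
In Python, from workcell import status, viewer, env gives the robot as it stands.
- The arm moves only by the tool carry_out, never from a script. Its argument "plan" is a list of rows, each an object of numbers: "x", "y", "z": the shift along the tool's x, y, z in m; "ax", "ay", "az": the turn, a rotation vector about the tool's x, y, z in rad; "hand": the opening, from 0 (shut) to 1 (fully open). In form: [{"x": .., "y": .., "z": .., "ax": .., "ay": .., "az": .., "hand": ..}, ...]. A call has 1 to 12 rows; each row is the pose to reach, as a shift and turn from the pose measured when the call began, along the tool's axes at that moment; what a row does not reach only later rows make up. A row lasts 1/12 s, in which the tool goes at most 41.7 mm and 7.16 degrees, less where a joint would pass 70% of its speed; a pose out of reach is approached as far as the arm can. A call with a gripper value outside its range is refused whole. The fingers move at their own pace and stop on an object; "squeeze" is the grip in N (left out, the last holds). Time passes only in rows, so rows that repeat a pose let the fingers close. It gives the time, the measured TCP pose, the force and the opening at its end, in the units of the state.
- status.get_state(): the state, without advancing time (a new reading comes with each control period).
- viewer.read_camera(name): name is "scene" or "top"; returns the picture (420x560x3 uint8, red, green, blue); there is no depth.
- viewer.camera_model(name): a dict with "vfov" (degrees; the focal length in pixels is half the picture's height over the tangent of half this angle, whatever the lens; pixels are square), "cx", "cy" (the principal point, pixels), "T" (4x4, takes a point from camera to world coordinates). Camera axes: x right, y down, z forward; pixel columns grow to the right and rows downward; lengths in m; the calibration is good to about 2 mm. A picture is of the moment at which its call begins. camera_model takes no time and is no camera call.
- env.hand_in(): hands the job in, once; it reports no verdict.
The state is a dict: "clock": time; "joint_pos": joint angles; "qvel": joint speeds; "tau": joint torques, N m; "tcp_pos": TCP position; "orientation": TCP orientation; "wrist_force": force on the tool from outside, world axes, zero at the start; "ft_torque": the same for the moment, N m; "finger_gap": finger opening in m.
Only numpy, scipy, OpenCV 4.12 (cv2) and the standard library are available. Lean on these libraries where they do the work, as an engineer would, in place of code of your own. Each camera call takes 0.05 s, during which the arm holds its last target.

## Working session

There is one attempt and no reset: what is moved stays moved. The work goes in short steps, Python scripts to look and compute and a tool call to move; the robot and the scene stay as the last step left them, time stands still between calls to the robot, and variables do not carry over. Pictures are saved under pics/ and viewed, and the job is handed in when it is done.

Besides the shell and the picture viewer there is one more tool, called after ">>>" as name(argument=value, ...) on one line, values as JSON. carry_out: Moves the arm, as the interface text tells. Its arguments: {"type":"object","properties":{"plan":{"type":"array"},"squeeze":{"type":"number"}},"required":["plan"]}

```bash
ls; mkdir -p pics; python3 - <<'E'
from workcell import status, viewer, env
import cv2
print(status.get_state()); print(env.grasp_offset)
for n in("scene","top"):
    im=viewer.read_camera(n); cv2.imwrite(f"pics/{n}0.png",im[:,:,::-1]); print(viewer.camera_model(n))
E
```

```text
pics
{'clock': 0.0, 'joint_pos': array([1.03444271e+00, 3.13983018e-01, 4.49770246e-02, 1.30357231e+00,
       3.29025270e-06, 1.43116924e+00]), 'qvel': array([-0.00049657,  0.00040016,  0.00038838, -0.00062387,  0.00032165,
       -0.00026792]), 'tau': array([-6.21747654e-05, -4.80629718e+01,  2.98528361e+01,  1.92857272e-02,
        3.57051681e-05, -5.32171001e-06]), 'tcp_pos': array([0.22194514, 0.52989709, 0.23041794]), 'orientation': array([ 3.83985275e-04,  8.32586361e-01,  5.53894537e-01, -8.04001996e-04]), 'wrist_force': array([-0.93248108, -0.20512071, -0.05592779]), 'ft_torque': array([-0.02865635, -0.00396532,  0.01493461]), 'finger_gap': 0.08566890434101541}
0.0187
{'vfov': 51.748036327873606, 'cx': 272.4434757416117, 'cy': 214.16753279500523, 'T': array([[-0.8365603 ,  0.44175839, -0.32406233,  0.86124729],
       [ 0.5477346 ,  0.66097264, -0.51293467,  0.40696151],
       [-0.01239686, -0.60660093, -0.79490982,  0.8710949 ],
       [ 0.        ,  0.        ,  0.        ,  1.        ]])}
{'vfov': 45.579599650361686, 'cx': 280.3770362783468, 'cy': 217.5766456991956, 'T': array([[-0.0256292 , -0.99899643,  0.03673252,  0.49549689],
       [-0.99966954,  0.02553882, -0.00292769, -0.1034597 ],
       [ 0.00198664, -0.03679542, -0.99932084,  1.30582773],
       [ 0.        ,  0.        ,  0.        ,  1.        ]])}
```

View pics/scene0.png

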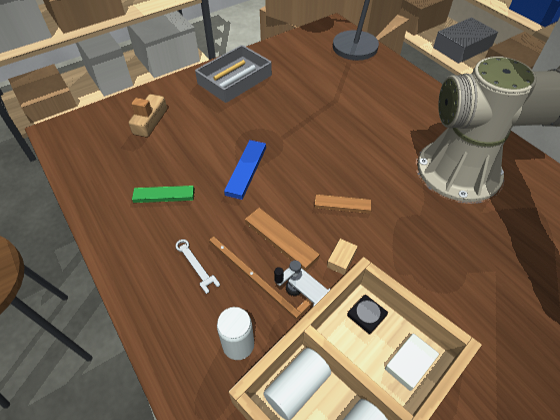

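View pics/top0.png

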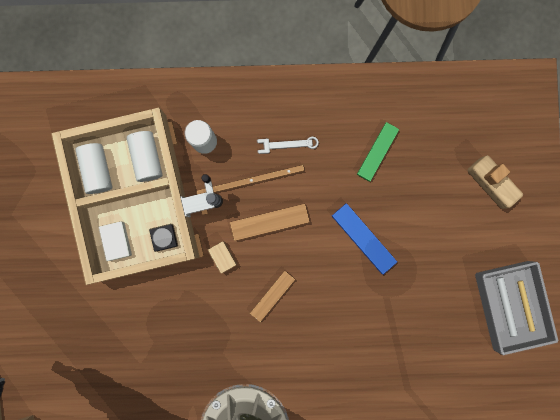

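The top view shows the packer at about (270,222), an orange-brown bar beside the batten at (255,180). The crank and screw are at about (212,195). The smaller look-alike is at (273,296). Next I'll zoom in and measure.

```bash
cat > h.py <<'E'
import numpy as np, cv2
from workcell import status, viewer, env
def cam(n):
    m=viewer.camera_model(n); f=210/np.tan(np.radians(m['vfov'])/2); return m,f
def ray(n,uv,z):
    m,f=cam(n); T=m['T']; d=T[:3,:3]@np.array([(uv[0]-m['cx'])/f,(uv[1]-m['cy'])/f,1.]); o=T[:3,3]
    return o+d*(z-o[2])/d[2]
def proj(n,p):
    m,f=cam(n); T=m['T']; c=T[:3,:3].T@(np.asarray(p)-T[:3,3]); return np.array([m['cx']+f*c[0]/c[2],m['cy']+f*c[1]/c[2]])
def tri(uv1,uv2,n1="scene",n2="top"):
    A=[];b=[]
    for n,uv in((n1,uv1),(n2,uv2)):
        m,f=cam(n);T=m['T'];d=T[:3,:3]@np.array([(uv[0]-m['cx'])/f,(uv[1]-m['cy'])/f,1.]);d/=np.linalg.norm(d)
        P=np.eye(3)-np.outer(d,d);A.append(P);b.append(P@T[:3,3])
    return np.linalg.lstsq(np.vstack(A),np.hstack(b),rcond=None)[0]
def crop(path,out,x0,y0,x1,y1,s):
    im=cv2.imread(path)[y0:y1,x0:x1]; im=cv2.resize(im,None,fx=s,fy=s,interpolation=cv2.INTER_CUBIC)
    cv2.imwrite(out,im)
E
python3 - <<'E'
from h import *
crop("pics/top0.png","pics/t0a.png",40,100,320,300,2.8)
crop("pics/scene0.png","pics/s0a.png",200,190,400,340,4)
im=cv2.imread("pics/top0.png");hsv=cv2.cvtColor(im,cv2.COLOR_BGR2HSV)
for p in [(270,222),(273,296),(255,178),(300,260),(225,255)]: print(p,hsv[p[1],p[0]])
E
```

```text
(270, 222) [ 16 122 182]
(273, 296) [ 15 123 185]
(255, 178) [ 15 124 181]
(300, 260) [ 12 132 126]
(225, 255) [ 19  80 221]
```

View pics/t0a.png

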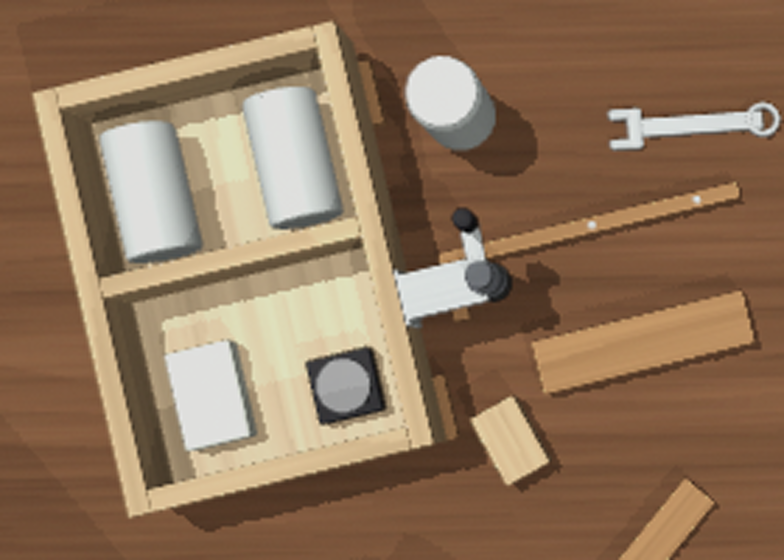

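View pics/s0a.png

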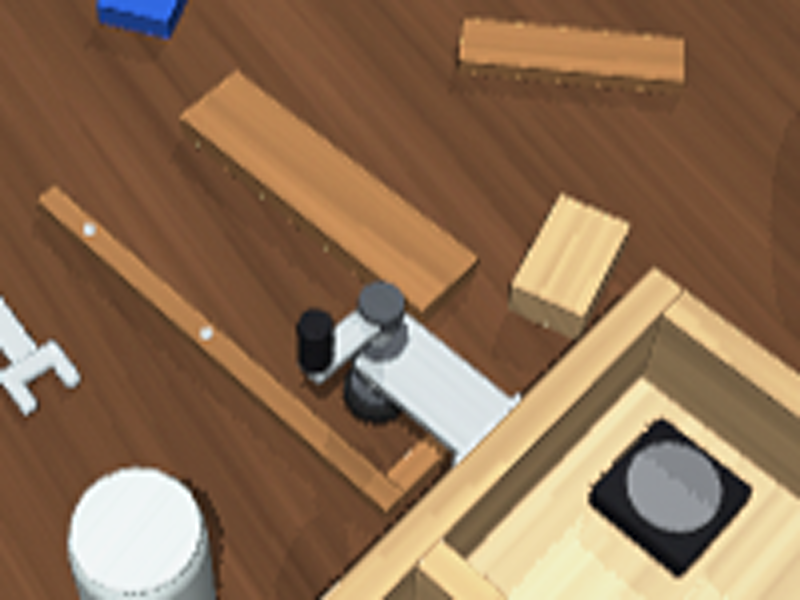

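```bash
python3 - <<'E'
from h import *
for n in("top","scene"):
    im=cv2.imread(f"pics/{n}0.png");hsv=cv2.cvtColor(im,cv2.COLOR_BGR2HSV)
    m=cv2.inRange(hsv,(12,90,150),(20,150,235)); cv2.imwrite(f"pics/m_{n}.png",m)
    cs,_=cv2.findContours(m,cv2.RETR_EXTERNAL,cv2.CHAIN_APPROX_NONE)
    for c in cs:
        if cv2.contourArea(c)<150: continue
        r=cv2.minAreaRect(c); M=c.mean(0)[0]
        out=[]
        z=0.014 if min(r[1])<9 else .02
        pts=np.array([ray(n,p,z)[:2] for p in c[:,0]],dtype=np.float32)
        R=cv2.minAreaRect(pts); print(n,np.round(r[0]),"px",np.round(R[0],4),np.round(R[1],4),round(R[2],2), np.round(cv2.boxPoints(R),3).tolist())
def P(x,y): return (x/2.8+40,y/2.8+100)
for p in [(33,93),(333,22),(433,442),(132,517)]: print(ray("top",P(*p),.095))
E
```

```text
top [272. 296.] px [ 0.3426 -0.0807] [0.0346 0.1405] 49.09 [[0.27799999713897705, -0.04800000041723251], [0.3840000033378601, -0.14000000059604645], [0.40700000524520874, -0.11400000005960464], [0.3009999990463257, -0.02199999988079071]]
top [269. 222.] px [ 0.5329 -0.0782] [0.0487 0.1985] 12.57 [[0.4880000054836273, 0.013000000268220901], [0.531000018119812, -0.18000000715255737], [0.578000009059906, -0.17000000178813934], [0.5350000262260437, 0.024000000208616257]]
top [258. 178.] px [ 0.6469 -0.052 ] [0.0136 0.2403] 12.15 [[0.6150000095367432, 0.06400000303983688], [0.6660000085830688, -0.17100000381469727], [0.6790000200271606, -0.1679999977350235], [0.628000020980835, 0.06700000166893005]]
top [502. 177.] px [ 0.6322 -0.6814] [0.0628 0.0485] 20.84 [[0.593999981880188, -0.6700000166893005], [0.6110000014305115, -0.7149999737739563], [0.6700000166893005, -0.6930000185966492], [0.652999997138977, -0.6480000019073486]]
scene [359. 374.] px [0.5799 0.2639] [0.4169 0.2945] 12.19 [[0.3449999988079071, 0.36399999260902405], [0.40700000524520874, 0.07599999755620956], [0.8149999976158142
[... 920 characters left out ...]
 [0.41100001335144043, -0.1080000028014183], [0.3059999942779541, -0.017999999225139618]]
scene [142. 107.] px [ 0.6271 -0.7034] [0.1552 0.0882] 39.7 [[0.5389999747276306, -0.718999981880188], [0.5960000157356262, -0.7870000004768372], [0.7149999737739563, -0.6880000233650208], [0.6589999794960022, -0.6200000047683716]]
scene [390.  25.] px [-0.3192 -0.6188] [0.1924 0.0434] 21.91 [[-0.4169999957084656, -0.6349999904632568], [-0.4000000059604645, -0.675000011920929], [-0.22200000286102295, -0.6029999852180481], [-0.23800000548362732, -0.5630000233650208]]
[0.75991314 0.44464078 0.095     ]
[0.81569544 0.18269014 0.095     ]
[0.44793879 0.1025713  0.095     ]
[0.39019343 0.36276244 0.095     ]
```

```bash
python3 - <<'E'
from h import *
# knob & hub via dark mask in both views
for n,(x0,y0,x1,y1) in (("top",(195,165,230,215)),("scene",(265,255,315,300))):
    im=cv2.imread(f"pics/{n}0.png")[y0:y1,x0:x1]
    cv2.imwrite(f"pics/k_{n}.png",cv2.resize(im,None,fx=14,fy=14,interpolation=cv2.INTER_NEAREST)[:600,:800])
E
```

```text
(no output)
```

View pics/k_top.png

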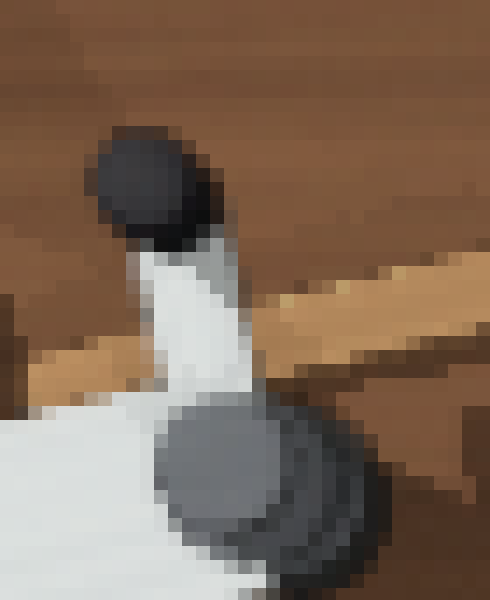

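View pics/k_scene.png

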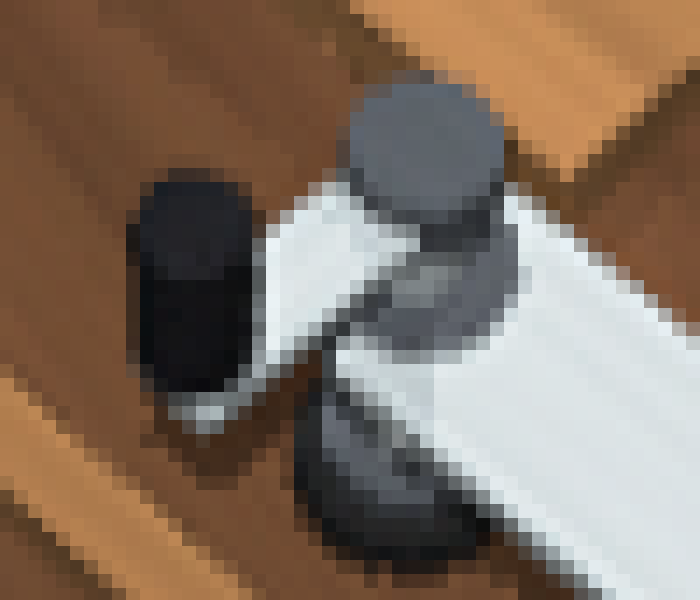

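```bash
python3 - <<'E'
from h import *
k=tri((278.4,270.6),(204.9,177.7)); h=tri((295,265.1),(210.2,197.2)); print(k,h)
print(proj("scene",k),proj("top",k),proj("scene",h),proj("top",h))
t=np.radians(12.3); R=np.array([[np.cos(t),-np.sin(t)],[np.sin(t),np.cos(t)]])
d=(k-h)[:2]; print(np.hypot(*d)); f=R.T@d; phi=np.arctan2(f[1],f[0]); 
for j in range(3):
  v=np.pi-phi+2*np.pi*j; print(v,"knobmid z",.154-.001273*v, "top",.173-.001273*v)
for a in((252/2.8+0,0),): pass
E
```

```text
[0.63419681 0.06470973 0.15738319] [0.59082257 0.05784695 0.12741744]
[278.44975251 270.60143044] [204.92260098 177.66613707] [294.76389285 265.09228987] [210.08564802 197.36171938]
0.04391380750499582
3.199346528820758 knobmid z 0.14992723186881118 top 0.16892723186881117
9.482531836000344 knobmid z 0.14192873697277156 top 0.16092873697277155
15.76571714317993 knobmid z 0.13393024207673193 top 0.15293024207673195
```

```bash
cat >> h.py <<'E'
from scipy.spatial.transform import Rotation as Ro
O=np.array([.590,.0567]); TH=np.radians(12.3)
RF=np.array([[np.cos(TH),-np.sin(TH)],[np.sin(TH),np.cos(TH)]])
def f2w(x,y): return O+RF@np.array([x,y])
def w2f(p): return RF.T@(np.asarray(p)[:2]-O)
def rel(p,yaw=None):
    s=status.get_state(); q=s['orientation']; R=Ro.from_quat([q[1],q[2],q[3],q[0]])
    d=R.inv().apply(np.asarray(p)-s['tcp_pos'])
    if yaw is None: yaw=TH+np.pi/2
    Rt=Ro.from_matrix(np.array([[np.cos(yaw),np.sin(yaw),0],[np.sin(yaw),-np.cos(yaw),0],[0,0,-1]]))
    return np.round(d,4),np.round((R.inv()*Rt).as_rotvec(),4)
E
python3 - <<'E'
from h import *
p=f2w(-.132,-.118); print(p, rel([*p,.23]),rel([*p,.012]))
E
```

```text
[ 0.48616757 -0.08671139] (array([-0.4666,  0.482 ,  0.0011]), array([-0.0007,  0.0015, -0.6115])) (array([-0.4663,  0.482 ,  0.2191]), array([-0.0007,  0.0015, -0.6115]))
```

>>> carry_out(plan=[{"x": -0.466,"y": 0.482,"z": 0.0,"az": -0.611,"hand": 0.5},{"x": -0.466,"y": 0.482,"z": 0.0,"az": -0.611,"hand": 0.5},{"x": -0.466,"y": 0.482,"z": 0.0,"az": -0.611,"hand": 0.5},{"x": -0.466,"y": 0.482,"z": 0.0,"az": -0.611,"hand": 0.5},{"x": -0.466,"y": 0.482,"z": 0.0,"az": -0.611,"hand": 0.5},{"x": -0.466,"y": 0.482,"z": 0.0,"az": -0.611,"hand": 0.5},{"x": -0.466,"y": 0.482,"z": 0.0,"az": -0.611,"hand": 0.5},{"x": -0.466,"y": 0.482,"z": 0.0,"az": -0.611,"hand": 0.5},{"x": -0.466,"y": 0.482,"z": 0.0,"az": -0.611,"hand": 0.5},{"x": -0.466,"y": 0.482,"z": 0.0,"az": -0.611,"hand": 0.5},{"x": -0.466,"y": 0.482,"z": 0.0,"az": -0.611,"hand": 0.5},{"x": -0.466,"y": 0.482,"z": 0.0,"az": -0.611,"hand": 0.5}])

```text
schema error: expected keys x, y, z, ax, ay, az, hand
```

```bash
python3 - <<'E'
from h import *
s=status.get_state();print(s['clock'],s['tcp_pos'],s['finger_gap'],s['joint_pos'],w2f(s['tcp_pos']))
p=f2w(-.132,-.118); print(p, rel([*p,.23]),rel([*p,.012]))
E
```

```text
0.1 [0.22199923 0.5299389  0.23049924] 0.0850318771154731 [ 1.03440274e+00  3.13934644e-01  4.51085622e-02  1.30358358e+00
 -4.65029366e-06  1.43123002e+00] [-0.25873926  0.54077132]
[ 0.48616757 -0.08671139] (array([-0.4666,  0.482 ,  0.0011]), array([-0.0007,  0.0015, -0.6115])) (array([-0.4663,  0.482 ,  0.2191]), array([-0.0007,  0.0015, -0.6115]))
```

>>> carry_out(plan=[{"x": -0.466,"y": 0.482,"z": 0.0,"ax": 0,"ay": 0,"az": -0.611,"hand": 0.5},{"x": -0.466,"y": 0.482,"z": 0.0,"ax": 0,"ay": 0,"az": -0.611,"hand": 0.5},{"x": -0.466,"y": 0.482,"z": 0.0,"ax": 0,"ay": 0,"az": -0.611,"hand": 0.5},{"x": -0.466,"y": 0.482,"z": 0.0,"ax": 0,"ay": 0,"az": -0.611,"hand": 0.5},{"x": -0.466,"y": 0.482,"z": 0.0,"ax": 0,"ay": 0,"az": -0.611,"hand": 0.5},{"x": -0.466,"y": 0.482,"z": 0.0,"ax": 0,"ay": 0,"az": -0.611,"hand": 0.5},{"x": -0.466,"y": 0.482,"z": 0.0,"ax": 0,"ay": 0,"az": -0.611,"hand": 0.5},{"x": -0.466,"y": 0.482,"z": 0.0,"ax": 0,"ay": 0,"az": -0.611,"hand": 0.5},{"x": -0.466,"y": 0.482,"z": 0.0,"ax": 0,"ay": 0,"az": -0.611,"hand": 0.5},{"x": -0.466,"y": 0.482,"z": 0.0,"ax": 0,"ay": 0,"az": -0.611,"hand": 0.5},{"x": -0.466,"y": 0.482,"z": 0.0,"ax": 0,"ay": 0,"az": -0.611,"hand": 0.5},{"x": -0.466,"y": 0.482,"z": 0.0,"ax": 0,"ay": 0,"az": -0.611,"hand": 0.5}])

```text
clock: 1.1
tcp_pos: [0.4133, 0.0832, 0.2312]
orientation: [0.0, 0.627, 0.779, -0.001]
wrist_force: [1.0, 0.8, -0.5]
finger_gap: 0.043
```

```bash
cat > st.py <<'E'
from h import *
s=status.get_state();print(round(s['clock'],2),s['tcp_pos'].round(4),round(s['finger_gap'],4),'F',s['wrist_force'].round(1),'Ff',(RF.T@s['wrist_force'][:2]).round(1),'frame',w2f(s['tcp_pos']).round(4),'q',s['joint_pos'].round(2))
E
python3 - <<'E'
import st
from h import *
p=f2w(-.132,-.118); print(p, rel([*p,.23]),rel([*p,.012]))
E
```

```text
1.1 [0.4133 0.0832 0.2312] 0.043 F [ 1.   0.8 -0.5] Ff [1.2 0.5] frame [-0.167   0.0635] q [ 0.01  0.02 -0.31  1.24 -0.   -0.21]
[ 0.48616757 -0.08671139] (array([-0.1815,  0.0351,  0.0013]), array([-0.0011,  0.0011, -0.0005])) (array([-0.1813,  0.0353,  0.2193]), array([-0.0011,  0.0011, -0.0005]))
```

>>> carry_out(plan=[{"x": -0.181,"y": 0.035,"z": 0.0,"ax": 0,"ay": 0,"az": 0,"hand": 0.5},{"x": -0.181,"y": 0.035,"z": 0.0,"ax": 0,"ay": 0,"az": 0,"hand": 0.5},{"x": -0.181,"y": 0.035,"z": 0.0,"ax": 0,"ay": 0,"az": 0,"hand": 0.5},{"x": -0.181,"y": 0.035,"z": 0.0,"ax": 0,"ay": 0,"az": 0,"hand": 0.5},{"x": -0.181,"y": 0.035,"z": 0.05,"ax": 0,"ay": 0,"az": 0,"hand": 0.5},{"x": -0.181,"y": 0.035,"z": 0.09,"ax": 0,"ay": 0,"az": 0,"hand": 0.5},{"x": -0.181,"y": 0.035,"z": 0.13,"ax": 0,"ay": 0,"az": 0,"hand": 0.5},{"x": -0.181,"y": 0.035,"z": 0.17,"ax": 0,"ay": 0,"az": 0,"hand": 0.5},{"x": -0.181,"y": 0.035,"z": 0.2,"ax": 0,"ay": 0,"az": 0,"hand": 0.5},{"x": -0.181,"y": 0.035,"z": 0.21,"ax": 0,"ay": 0,"az": 0,"hand": 0.5},{"x": -0.181,"y": 0.035,"z": 0.22,"ax": 0,"ay": 0,"az": 0,"hand": 0.5},{"x": -0.181,"y": 0.035,"z": 0.223,"ax": 0,"ay": 0,"az": 0,"hand": 0.5}])

```text
clock: 2.1
tcp_pos: [0.4856, -0.0864, 0.0078]
orientation: [-0.0, 0.627, 0.779, -0.001]
wrist_force: [0.2, -0.5, 0.6]
finger_gap: 0.0426
```

```bash
python3 - <<'E'
import st
from h import *
print(rel([*f2w(-.038,-.118),.008]))
for n in("scene","top"): cv2.imwrite(f"pics/{n}1.png",viewer.read_camera(n)[:,:,::-1])
crop("pics/scene1.png","pics/s1a.png",200,130,400,280,4)
E
```

```text
2.1 [ 0.4856 -0.0864  0.0078] 0.0426 F [ 0.2 -0.5  0.6] Ff [ 0.1 -0.5] frame [-0.1325 -0.1176] q [-0.34  0.35 -0.51  0.72 -0.   -0.55]
(array([-0.0004,  0.0945, -0.0004]), array([-0.0021,  0.0005, -0.0004]))
```

View pics/s1a.png

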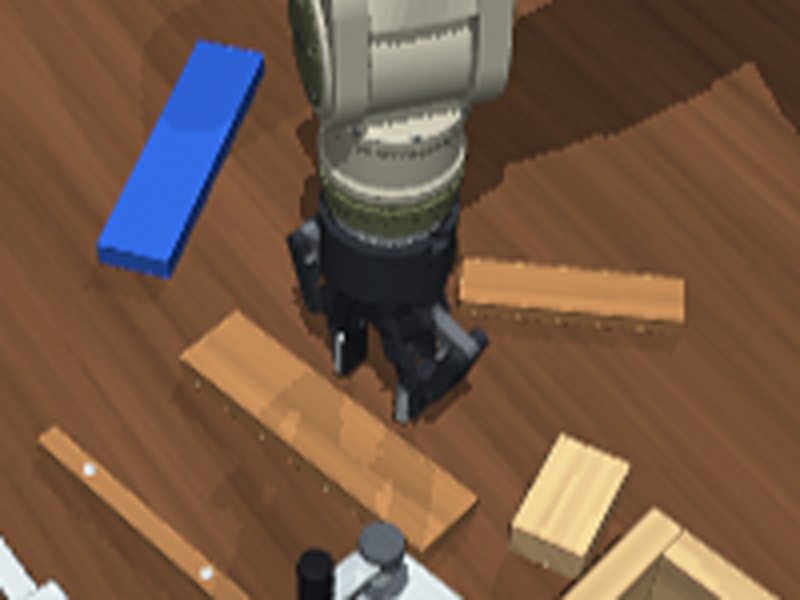

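The fingers stand just behind the packer's -x side, clear of the offcut. Now I'll push it toward the batten.

>>> carry_out(plan=[{"x": 0,"y": 0.006,"z": 0.0,"ax": 0,"ay": 0,"az": 0,"hand": 0.5},{"x": 0,"y": 0.012,"z": 0.0,"ax": 0,"ay": 0,"az": 0,"hand": 0.5},{"x": 0,"y": 0.02,"z": 0,"ax": 0,"ay": 0,"az": 0,"hand": 0.5},{"x": 0,"y": 0.029,"z": 0,"ax": 0,"ay": 0,"az": 0,"hand": 0.5},{"x": 0,"y": 0.038,"z": 0,"ax": 0,"ay": 0,"az": 0,"hand": 0.5},{"x": 0,"y": 0.047,"z": 0,"ax": 0,"ay": 0,"az": 0,"hand": 0.5},{"x": 0,"y": 0.056,"z": 0,"ax": 0,"ay": 0,"az": 0,"hand": 0.5},{"x": 0,"y": 0.064,"z": 0,"ax": 0,"ay": 0,"az": 0,"hand": 0.5},{"x": 0,"y": 0.07,"z": 0,"ax": 0,"ay": 0,"az": 0,"hand": 0.5},{"x": 0,"y": 0.075,"z": 0,"ax": 0,"ay": 0,"az": 0,"hand": 0.5},{"x": 0,"y": 0.079,"z": 0,"ax": 0,"ay": 0,"az": 0,"hand": 0.5},{"x": 0,"y": 0.082,"z": 0,"ax": 0,"ay": 0,"az": 0,"hand": 0.5}])

```text
clock: 3.2
tcp_pos: [0.5674, -0.0692, 0.0093]
orientation: [0.001, 0.627, 0.779, -0.001]
wrist_force: [0.4, -0.1, -0.3]
finger_gap: 0.0425
```

```bash
cat > look.py <<'E'
from h import *
import sys
def look(i,box=None,s=4):
    for n in("scene","top"): cv2.imwrite(f"pics/{n}{i}.png",viewer.read_camera(n)[:,:,::-1])
    crop(f"pics/scene{i}.png",f"pics/s{i}a.png",200,170,400,320,4)
    crop(f"pics/top{i}.png",f"pics/t{i}a.png",150,120,350,270,4)
E
python3 - <<'E'
import st
from look import *
look(2)
E
```

```text
3.2 [ 0.5674 -0.0692  0.0093] 0.0425 F [ 0.4 -0.1 -0.3] Ff [ 0.4 -0.2] frame [-0.0489 -0.1182] q [-0.26  0.47 -0.31  0.8  -0.   -0.48]
```

View pics/s2a.png

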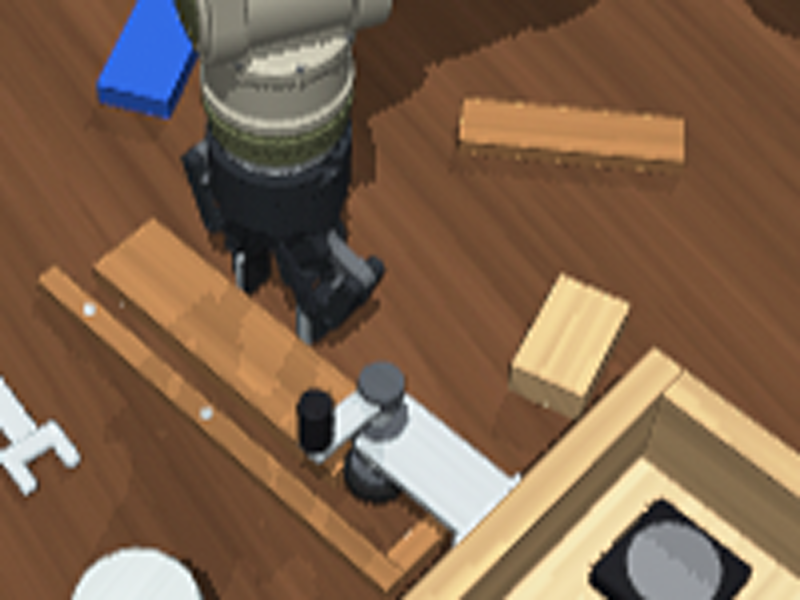

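View pics/t2a.png

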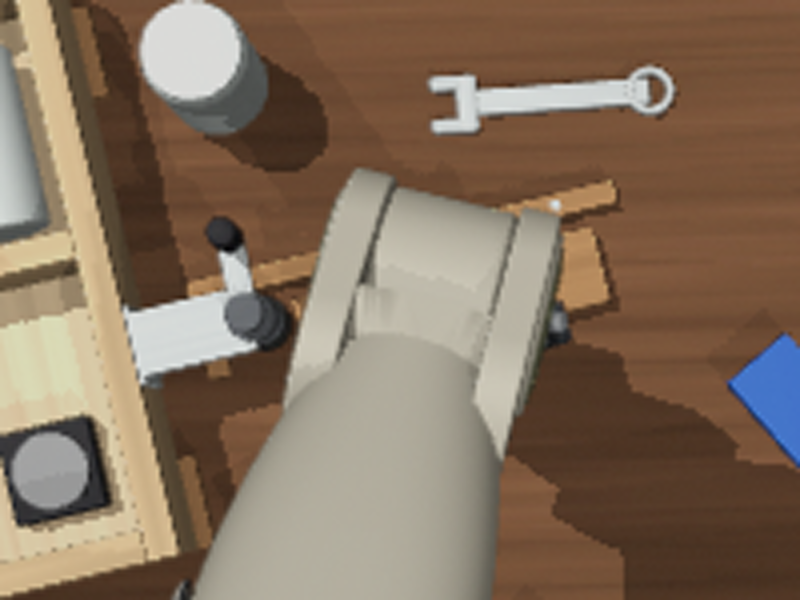

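The packer is parallel to the batten with a gap of about 10 mm. I'll keep pushing gently until the force rises.

>>> carry_out(plan=[{"x": 0,"y": 0.003,"z": 0.001,"ax": 0,"ay": 0,"az": 0,"hand": 0.5},{"x": 0,"y": 0.005,"z": 0.001,"ax": 0,"ay": 0,"az": 0,"hand": 0.5},{"x": 0,"y": 0.007,"z": 0.001,"ax": 0,"ay": 0,"az": 0,"hand": 0.5},{"x": 0,"y": 0.009,"z": 0.001,"ax": 0,"ay": 0,"az": 0,"hand": 0.5},{"x": 0,"y": 0.01,"z": 0.001,"ax": 0,"ay": 0,"az": 0,"hand": 0.5},{"x": 0,"y": 0.011,"z": 0.001,"ax": 0,"ay": 0,"az": 0,"hand": 0.5}])

```text
clock: 3.8
tcp_pos: [0.5783, -0.067, 0.0084]
orientation: [0.001, 0.627, 0.779, -0.0]
wrist_force: [-0.8, -0.6, 1.2]
finger_gap: 0.0429
```

>>> carry_out(plan=[{"x": 0,"y": 0.001,"z": 0,"ax": 0,"ay": 0,"az": 0,"hand": 0.5},{"x": 0,"y": 0.002,"z": 0,"ax": 0,"ay": 0,"az": 0,"hand": 0.5}])

```text
clock: 3.97
tcp_pos: [0.5799, -0.0666, 0.0084]
orientation: [0.001, 0.627, 0.779, -0.001]
wrist_force: [-3.3, -0.9, 2.1]
finger_gap: 0.0429
```

>>> carry_out(plan=[{"x": 0,"y": 0.001,"z": 0,"ax": 0,"ay": 0,"az": 0,"hand": 0.5},{"x": 0,"y": 0.002,"z": 0,"ax": 0,"ay": 0,"az": 0,"hand": 0.5}])

```text
clock: 4.13
tcp_pos: [0.5799, -0.0665, 0.0082]
orientation: [-0.0, 0.628, 0.779, -0.002]
wrist_force: [-8.1, -3.8, 5.5]
finger_gap: 0.0424
```

```bash
python3 - <<'E'
import st
from look import *
look(3)
E
```

```text
4.13 [ 0.5799 -0.0665  0.0082] 0.0424 F [-8.1 -3.8  5.5] Ff [-8.7 -2. ] frame [-0.0361 -0.1182] q [-0.25  0.49 -0.27  0.81 -0.   -0.46]
```

View pics/s3a.png

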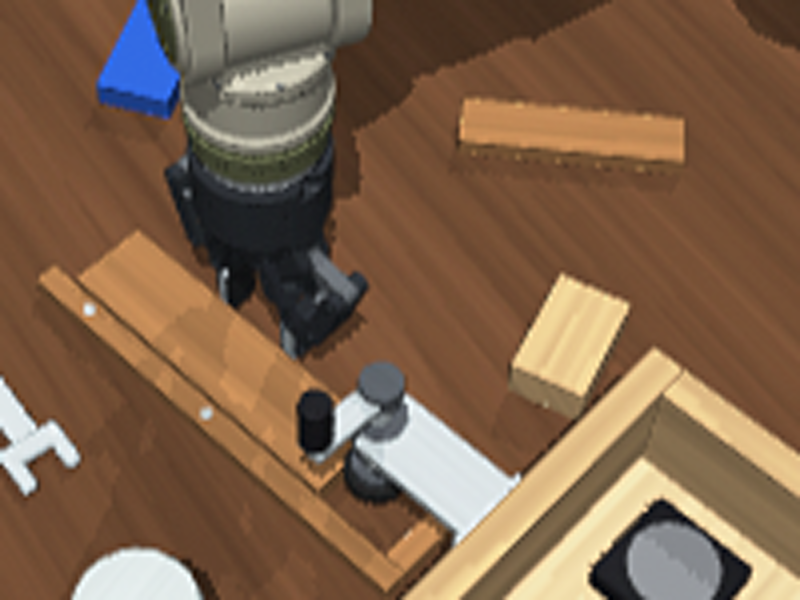

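The packer is flush with the batten. Next I'll go round to its -y end.

>>> carry_out(plan=[{"x": 0,"y": -0.015,"z": 0,"ax": 0,"ay": 0,"az": 0,"hand": 0.5},{"x": -0.01,"y": -0.02,"z": -0.03,"ax": 0,"ay": 0,"az": 0,"hand": 0.4},{"x": -0.035,"y": -0.015,"z": -0.06,"ax": 0,"ay": 0,"az": 0,"hand": 0.2},{"x": -0.07,"y": 0.0,"z": -0.06,"ax": 0,"ay": 0,"az": 0,"hand": 0.0},{"x": -0.105,"y": 0.02,"z": -0.06,"ax": 0,"ay": 0,"az": 0,"hand": 0.0},{"x": -0.136,"y": 0.035,"z": -0.06,"ax": 0,"ay": 0,"az": 0,"hand": 0.0},{"x": -0.136,"y": 0.035,"z": -0.06,"ax": 0,"ay": 0,"az": 0,"hand": 0.0},{"x": -0.136,"y": 0.035,"z": -0.06,"ax": 0,"ay": 0,"az": 0,"hand": 0.0},{"x": -0.136,"y": 0.035,"z": -0.03,"ax": 0,"ay": 0,"az": 0,"hand": 0.0},{"x": -0.136,"y": 0.035,"z": -0.01,"ax": 0,"ay": 0,"az": 0,"hand": 0.0},{"x": -0.136,"y": 0.035,"z": 0,"ax": 0,"ay": 0,"az": 0,"hand": 0.0},{"x": -0.136,"y": 0.035,"z": 0,"ax": 0,"ay": 0,"az": 0,"hand": 0.0}])

```text
clock: 5.23
tcp_pos: [0.6402, -0.19, 0.0053]
orientation: [-0.003, 0.627, 0.779, -0.003]
wrist_force: [0.2, 1.0, 0.9]
finger_gap: 0.0
```

```bash
python3 - <<'E'
import st
from look import *
print(rel([*f2w(0,-.18),.009]))
look(4)
E
```

```text
5.23 [ 0.6402 -0.19    0.0053] 0.0 F [0.2 1.  0.9] Ff [0.4 0.9] frame [-0.0035 -0.2517] q [-0.41  0.64 -0.02  0.93 -0.   -0.62]
(array([ 0.0717,  0.0035, -0.0036]), array([-0.0091, -0.0015, -0.0001]))
```

View pics/s4a.png

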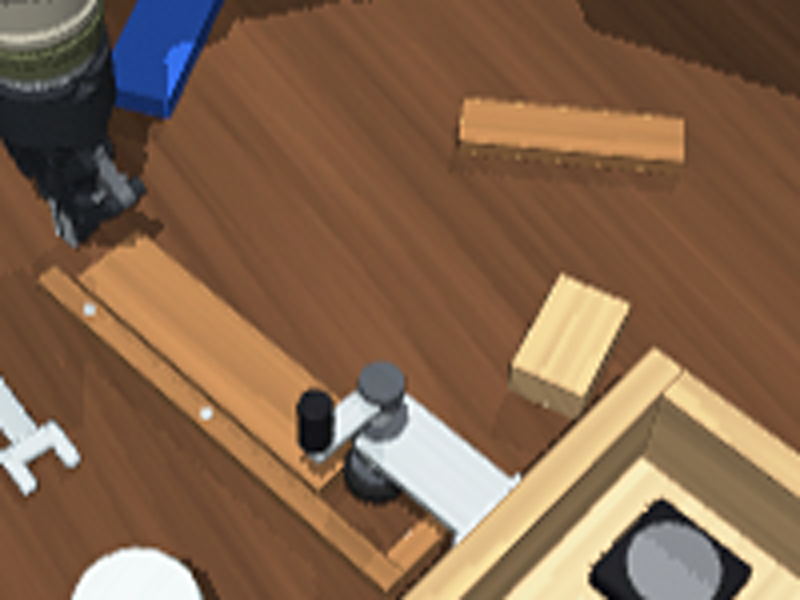

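>>> carry_out(plan=[{"x": 0.006,"y": 0.002,"z": -0.002,"ax": 0,"ay": 0,"az": 0,"hand": 0},{"x": 0.012,"y": 0.003,"z": -0.003,"ax": 0,"ay": 0,"az": 0,"hand": 0},{"x": 0.018,"y": 0.003,"z": -0.003,"ax": 0,"ay": 0,"az": 0,"hand": 0},{"x": 0.024,"y": 0.003,"z": -0.003,"ax": 0,"ay": 0,"az": 0,"hand": 0},{"x": 0.03,"y": 0.003,"z": -0.003,"ax": 0,"ay": 0,"az": 0,"hand": 0},{"x": 0.036,"y": 0.003,"z": -0.003,"ax": 0,"ay": 0,"az": 0,"hand": 0},{"x": 0.042,"y": 0.003,"z": -0.003,"ax": 0,"ay": 0,"az": 0,"hand": 0},{"x": 0.047,"y": 0.003,"z": -0.003,"ax": 0,"ay": 0,"az": 0,"hand": 0},{"x": 0.051,"y": 0.003,"z": -0.003,"ax": 0,"ay": 0,"az": 0,"hand": 0},{"x": 0.054,"y": 0.003,"z": -0.003,"ax": 0,"ay": 0,"az": 0,"hand": 0},{"x": 0.056,"y": 0.003,"z": -0.003,"ax": 0,"ay": 0,"az": 0,"hand": 0},{"x": 0.057,"y": 0.003,"z": -0.003,"ax": 0,"ay": 0,"az": 0,"hand": 0}])

```text
clock: 6.33
tcp_pos: [0.6335, -0.1347, 0.0115]
orientation: [-0.001, 0.627, 0.779, -0.002]
wrist_force: [1.0, -2.2, 2.9]
finger_gap: 0.0001
```

```bash
python3 - <<'E'
import st
from look import *
look(5)
E
```

```text
6.33 [ 0.6335 -0.1347  0.0115] 0.0001 F [ 1.  -2.2  2.9] Ff [ 0.5 -2.3] frame [ 0.0017 -0.1962] q [-0.33  0.59 -0.08  0.9  -0.   -0.55]
```

View pics/s5a.png

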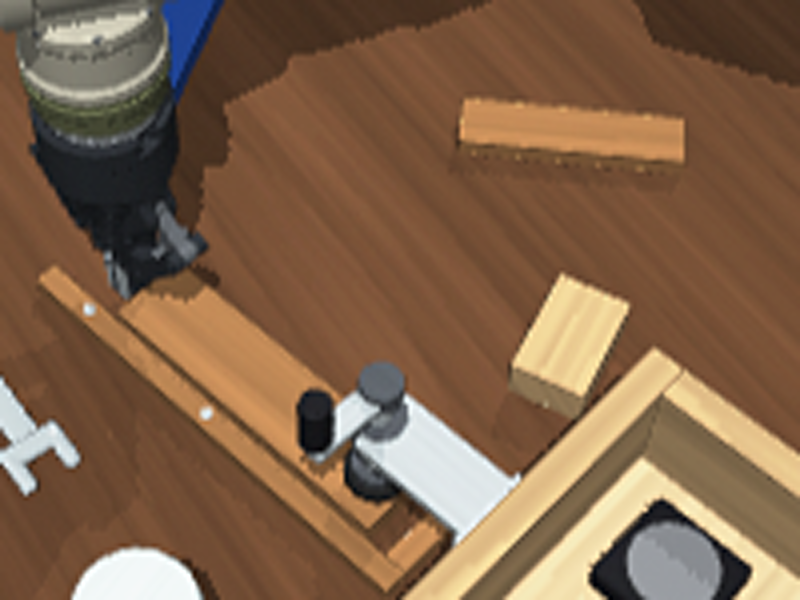

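It is still about 12–15 mm short of the end stop, so I'll push on.

>>> carry_out(plan=[{"x": 0.003,"y": 0,"z": 0.002,"ax": 0,"ay": 0,"az": 0,"hand": 0},{"x": 0.006,"y": 0,"z": 0.002,"ax": 0,"ay": 0,"az": 0,"hand": 0},{"x": 0.008,"y": 0,"z": 0.002,"ax": 0,"ay": 0,"az": 0,"hand": 0},{"x": 0.01,"y": 0,"z": 0.002,"ax": 0,"ay": 0,"az": 0,"hand": 0},{"x": 0.011,"y": 0,"z": 0.002,"ax": 0,"ay": 0,"az": 0,"hand": 0},{"x": 0.012,"y": 0,"z": 0.002,"ax": 0,"ay": 0,"az": 0,"hand": 0}])

```text
clock: 6.93
tcp_pos: [0.6304, -0.1225, 0.009]
orientation: [-0.001, 0.627, 0.779, -0.002]
wrist_force: [0.4, -0.7, 0.2]
finger_gap: 0.0001
```

>>> carry_out(plan=[{"x": 0.0015,"y": 0,"z": 0,"ax": 0,"ay": 0,"az": 0,"hand": 0},{"x": 0.003,"y": 0,"z": 0,"ax": 0,"ay": 0,"az": 0,"hand": 0}])

```text
clock: 7.1
tcp_pos: [0.6302, -0.1208, 0.0092]
orientation: [-0.0, 0.627, 0.779, -0.003]
wrist_force: [0.8, -6.5, -0.6]
finger_gap: -0.0002
```

```bash
python3 - <<'E'
import st
from look import *
look(6)
E
```

```text
7.1 [ 0.6302 -0.1208  0.0092] -0.0002 F [ 0.8 -6.5 -0.6] Ff [-0.6 -6.5] frame [ 0.0014 -0.182 ] q [-0.31  0.58 -0.1   0.89 -0.01 -0.53]
```

View pics/s6a.png

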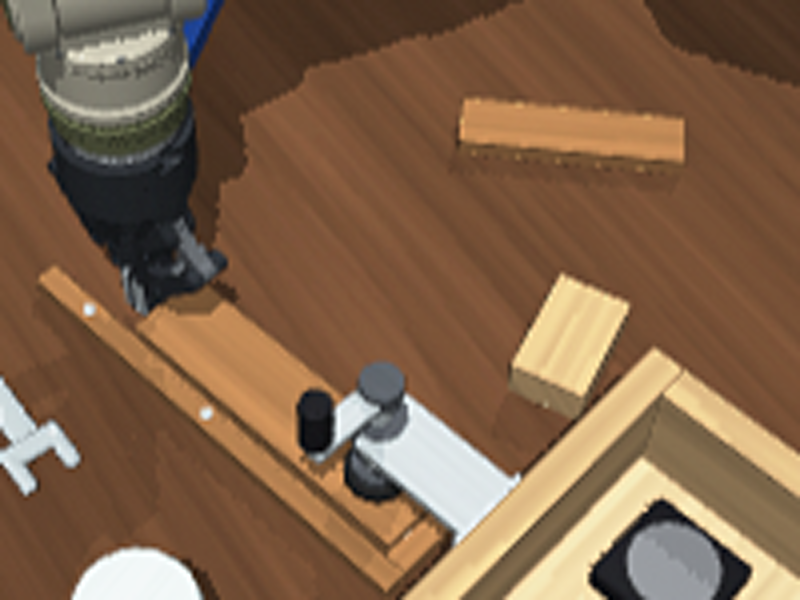

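It has reached the end stop, with 6.5 N on the wrist. Now a side push to seat it against the batten.

>>> carry_out(plan=[{"x": -0.012,"y": 0,"z": 0,"ax": 0,"ay": 0,"az": 0,"hand": 0},{"x": -0.015,"y": -0.02,"z": -0.03,"ax": 0,"ay": 0,"az": 0,"hand": 0.2},{"x": 0.01,"y": -0.045,"z": -0.05,"ax": 0,"ay": 0,"az": 0,"hand": 0.5},{"x": 0.045,"y": -0.06,"z": -0.05,"ax": 0,"ay": 0,"az": 0,"hand": 0.5},{"x": 0.075,"y": -0.064,"z": -0.05,"ax": 0,"ay": 0,"az": 0,"hand": 0.5},{"x": 0.092,"y": -0.064,"z": -0.05,"ax": 0,"ay": 0,"az": 0,"hand": 0.5},{"x": 0.092,"y": -0.064,"z": -0.04,"ax": 0,"ay": 0,"az": 0,"hand": 0.5},{"x": 0.092,"y": -0.064,"z": -0.02,"ax": 0,"ay": 0,"az": 0,"hand": 0.5},{"x": 0.092,"y": -0.064,"z": -0.005,"ax": 0,"ay": 0,"az": 0,"hand": 0.5},{"x": 0.092,"y": -0.062,"z": 0.001,"ax": 0,"ay": 0,"az": 0,"hand": 0.5},{"x": 0.092,"y": -0.056,"z": 0.001,"ax": 0,"ay": 0,"az": 0,"hand": 0.5},{"x": 0.092,"y": -0.05,"z": 0.001,"ax": 0,"ay": 0,"az": 0,"hand": 0.5}])

```text
clock: 8.2
tcp_pos: [0.5625, -0.0422, 0.008]
orientation: [-0.0, 0.628, 0.778, -0.003]
wrist_force: [0.2, -0.0, -0.0]
finger_gap: 0.0426
```

```bash
python3 - <<'E'
import st
from look import *
look(7)
E
```

```text
8.2 [ 0.5625 -0.0422  0.008 ] 0.0426 F [ 0.2 -0.  -0. ] Ff [ 0.2 -0.1] frame [-0.048  -0.0907] q [-0.21  0.46 -0.32  0.79 -0.01 -0.43]
```

View pics/s7a.png

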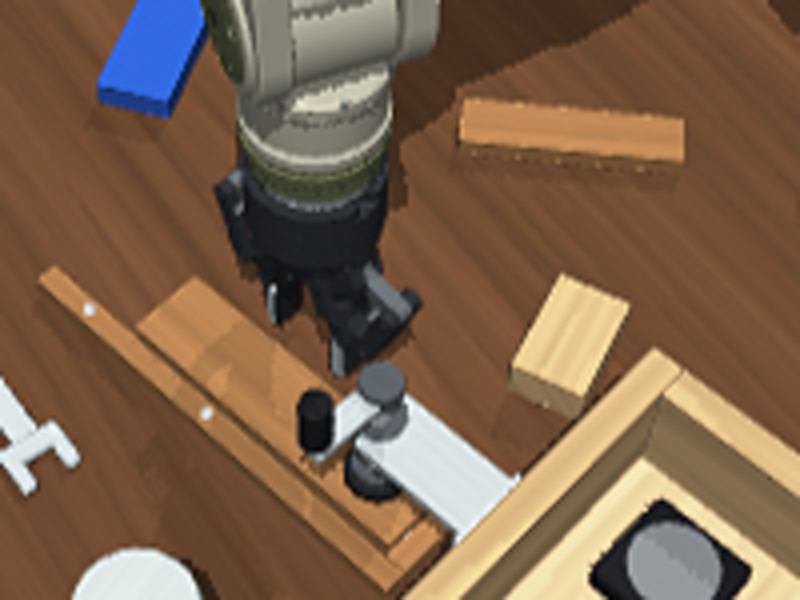

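The rear of the packer has drifted slightly off the batten. I'll press it in.

>>> carry_out(plan=[{"x": 0,"y": 0.004,"z": 0,"ax": 0,"ay": 0,"az": 0,"hand": 0.5},{"x": 0,"y": 0.007,"z": 0,"ax": 0,"ay": 0,"az": 0,"hand": 0.5},{"x": 0,"y": 0.009,"z": 0,"ax": 0,"ay": 0,"az": 0,"hand": 0.5},{"x": 0,"y": 0.011,"z": 0,"ax": 0,"ay": 0,"az": 0,"hand": 0.5},{"x": 0,"y": 0.012,"z": 0,"ax": 0,"ay": 0,"az": 0,"hand": 0.5},{"x": 0,"y": 0.013,"z": 0,"ax": 0,"ay": 0,"az": 0,"hand": 0.5}])

```text
clock: 8.8
tcp_pos: [0.5742, -0.04, 0.0089]
orientation: [-0.0, 0.628, 0.778, -0.005]
wrist_force: [-9.6, -4.1, 6.7]
finger_gap: 0.0428
```

>>> carry_out(plan=[{"x": 0,"y": 0.001,"z": 0,"ax": 0,"ay": 0,"az": 0,"hand": 0.5},{"x": 0,"y": 0.002,"z": 0,"ax": 0,"ay": 0,"az": 0,"hand": 0.5}])

```text
clock: 8.97
tcp_pos: [0.5742, -0.0399, 0.0087]
orientation: [-0.002, 0.628, 0.778, -0.006]
wrist_force: [-8.2, -3.5, 5.8]
finger_gap: 0.0429
```

```bash
python3 - <<'E'
import st
from look import *
look(8)
E
```

```text
8.97 [ 0.5742 -0.0399  0.0087] 0.0429 F [-8.2 -3.5  5.8] Ff [-8.8 -1.7] frame [-0.0361 -0.091 ] q [-0.2   0.48 -0.28  0.82 -0.01 -0.42]
```

View pics/s8a.png

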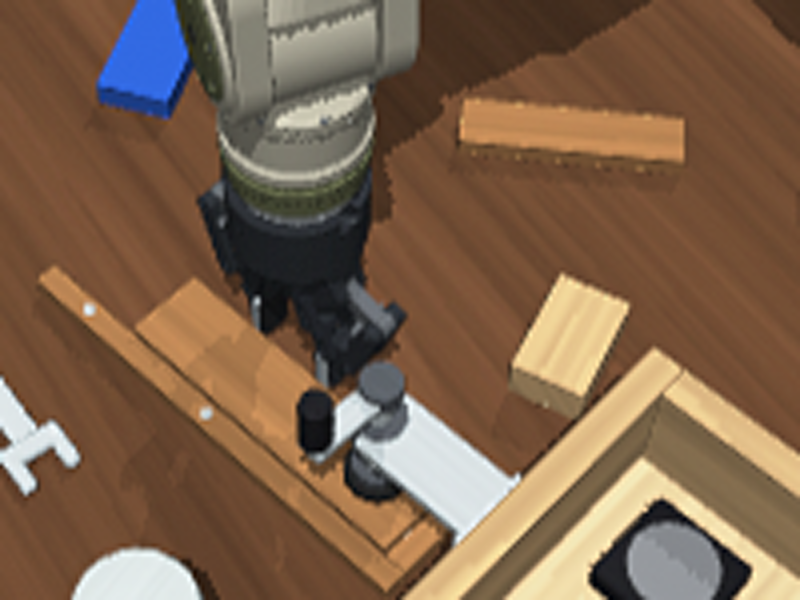

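>>> carry_out(plan=[{"x": 0,"y": -0.015,"z": 0,"ax": 0,"ay": 0,"az": 0,"hand": 0.5},{"x": -0.01,"y": -0.02,"z": -0.03,"ax": 0,"ay": 0,"az": 0,"hand": 0.4},{"x": -0.035,"y": -0.01,"z": -0.06,"ax": 0,"ay": 0,"az": 0,"hand": 0.2},{"x": -0.07,"y": 0.01,"z": -0.06,"ax": 0,"ay": 0,"az": 0,"hand": 0.0},{"x": -0.1,"y": 0.03,"z": -0.06,"ax": 0,"ay": 0,"az": 0,"hand": 0.0},{"x": -0.11,"y": 0.036,"z": -0.06,"ax": 0,"ay": 0,"az": 0,"hand": 0.0},{"x": -0.11,"y": 0.036,"z": -0.06,"ax": 0,"ay": 0,"az": 0,"hand": 0.0},{"x": -0.11,"y": 0.036,"z": -0.03,"ax": 0,"ay": 0,"az": 0,"hand": 0.0},{"x": -0.11,"y": 0.036,"z": -0.01,"ax": 0,"ay": 0,"az": 0,"hand": 0.0},{"x": -0.108,"y": 0.036,"z": 0,"ax": 0,"ay": 0,"az": 0,"hand": 0.0},{"x": -0.102,"y": 0.036,"z": 0,"ax": 0,"ay": 0,"az": 0,"hand": 0.0},{"x": -0.096,"y": 0.036,"z": 0,"ax": 0,"ay": 0,"az": 0,"hand": 0.0}])

```text
clock: 10.07
tcp_pos: [0.6288, -0.125, 0.0085]
orientation: [-0.003, 0.628, 0.778, -0.007]
wrist_force: [-0.2, -0.4, 1.0]
finger_gap: 0.0003
```

```bash
python3 - <<'E'
import st
E
```

```text
10.07 [ 0.6288 -0.125   0.0085] 0.0003 F [-0.2 -0.4  1. ] Ff [-0.2 -0.3] frame [-0.0008 -0.1858] q [-0.32  0.59 -0.09  0.9  -0.01 -0.53]
```

>>> carry_out(plan=[{"x": 0.002,"y": 0,"z": 0,"ax": 0,"ay": 0,"az": 0,"hand": 0},{"x": 0.0035,"y": 0,"z": 0,"ax": 0,"ay": 0,"az": 0,"hand": 0},{"x": 0.0045,"y": 0,"z": 0,"ax": 0,"ay": 0,"az": 0,"hand": 0},{"x": 0.005,"y": 0,"z": 0,"ax": 0,"ay": 0,"az": 0,"hand": 0}])

```text
clock: 10.4
tcp_pos: [0.6288, -0.1208, 0.01]
orientation: [-0.001, 0.628, 0.778, -0.007]
wrist_force: [-0.7, -3.2, 1.5]
finger_gap: 0.0003
```

```bash
python3 - <<'E'
import st
E
```

```text
10.4 [ 0.6288 -0.1208  0.01  ] 0.0003 F [-0.7 -3.2  1.5] Ff [-1.3 -3. ] frame [ 1.000e-04 -1.817e-01] q [-0.31  0.58 -0.1   0.89 -0.01 -0.52]
```

>>> carry_out(plan=[{"x": -0.012,"y": 0,"z": 0,"ax": 0,"ay": 0,"az": 0,"hand": 0},{"x": -0.015,"y": 0,"z": -0.03,"ax": 0,"ay": 0,"az": 0,"hand": 0},{"x": -0.02,"y": 0,"z": -0.07,"ax": 0,"ay": 0,"az": 0,"hand": 0.4},{"x": -0.04,"y": 0,"z": -0.11,"ax": 0,"ay": 0,"az": 0,"hand": 0.4},{"x": -0.06,"y": 0,"z": -0.15,"ax": 0,"ay": 0,"az": 0,"hand": 0.4},{"x": -0.08,"y": 0,"z": -0.18,"ax": 0,"ay": 0,"az": 0,"hand": 0.4},{"x": -0.08,"y": 0,"z": -0.18,"ax": 0,"ay": 0,"az": 0,"hand": 0.4}])

```text
clock: 10.98
tcp_pos: [0.6518, -0.2033, 0.2]
orientation: [0.007, 0.629, 0.777, -0.005]
wrist_force: [-0.1, -0.9, 0.3]
finger_gap: 0.0342
```

```bash
python3 - <<'E'
import st
from look import *
look(9)
E
```

```text
10.98 [ 0.6518 -0.2033  0.2   ] 0.0342 F [-0.1 -0.9  0.3] Ff [-0.3 -0.9] frame [ 0.005  -0.2672] q [-0.41  0.53  0.3   1.33 -0.01 -0.62]
```

View pics/s9a.png

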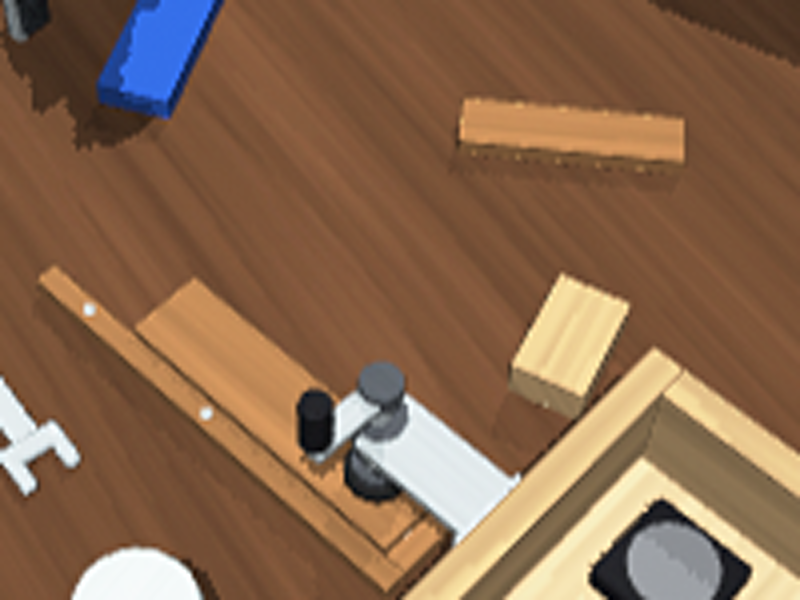

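View pics/t9a.png

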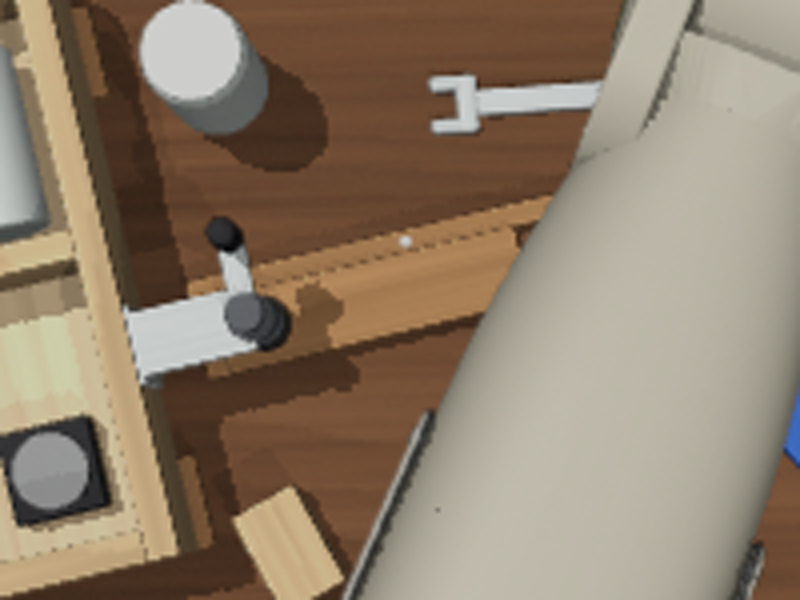

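The packer lies flush along both stops and the bystanders haven't moved. Now the crank.

```bash
python3 - <<'E'
from h import *
print(rel([.634,.0642,.2]),rel([.634,.0642,.128]))
E
```

```text
(array([ 0.2611,  0.0406, -0.0097]), array([-0.0068,  0.0097, -0.0038])) (array([0.2618, 0.041 , 0.0623]), array([-0.0068,  0.0097, -0.0038]))
```

>>> carry_out(plan=[{"x": 0.26,"y": 0.041,"z": -0.01,"ax": -0.007,"ay": 0.01,"az": -0.004,"hand": 0.42},{"x": 0.26,"y": 0.041,"z": -0.01,"ax": -0.007,"ay": 0.01,"az": -0.004,"hand": 0.42},{"x": 0.26,"y": 0.041,"z": -0.01,"ax": -0.007,"ay": 0.01,"az": -0.004,"hand": 0.42},{"x": 0.26,"y": 0.041,"z": -0.01,"ax": -0.007,"ay": 0.01,"az": -0.004,"hand": 0.42},{"x": 0.26,"y": 0.041,"z": -0.01,"ax": -0.007,"ay": 0.01,"az": -0.004,"hand": 0.42},{"x": 0.26,"y": 0.041,"z": -0.01,"ax": -0.007,"ay": 0.01,"az": -0.004,"hand": 0.42},{"x": 0.26,"y": 0.041,"z": -0.01,"ax": -0.007,"ay": 0.01,"az": -0.004,"hand": 0.42},{"x": 0.26,"y": 0.041,"z": -0.01,"ax": -0.007,"ay": 0.01,"az": -0.004,"hand": 0.42},{"x": 0.261,"y": 0.041,"z": -0.01,"ax": -0.007,"ay": 0.01,"az": -0.004,"hand": 0.42},{"x": 0.261,"y": 0.041,"z": -0.01,"ax": -0.007,"ay": 0.01,"az": -0.004,"hand": 0.42}])

```text
clock: 11.92
tcp_pos: [0.634, 0.0636, 0.1992]
orientation: [-0.001, 0.627, 0.779, -0.0]
wrist_force: [-0.0, -0.1, -0.8]
finger_gap: 0.0353
```

```bash
python3 - <<'E'
import st
from look import *
print(rel([.634,.0642,.128]))
look(10)
E
```

```text
11.92 [0.634  0.0636 0.1992] 0.0353 F [-0.  -0.1 -0.8] Ff [-0.1 -0.1] frame [ 0.0444 -0.0026] q [-0.03  0.45  0.16  1.29  0.   -0.24]
(array([0.0006, 0.0003, 0.0712]), array([-0.0016, -0.0004, -0.0001]))
```

View pics/s10a.png

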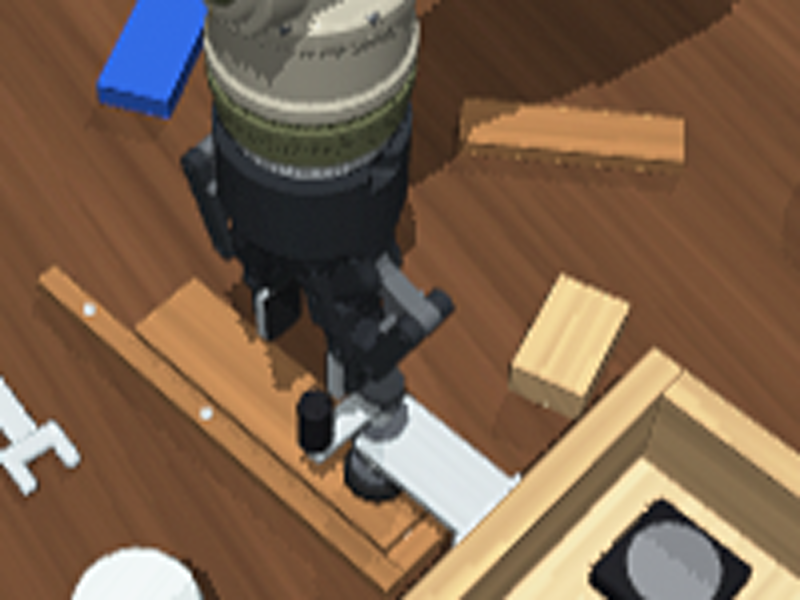

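```bash
python3 - <<'E'
from h import *
print((proj("scene",[.634,.0636,.2])-[200,170])*4)
print((proj("scene",[.634,.0636,.142])-[200,170])*4)
E
```

```text
[312.67048131 353.00865884]
[312.89913895 416.67879473]
```

>>> carry_out(plan=[{"x": 0.0,"y": 0.0,"z": 0.02,"ax": 0,"ay": 0,"az": 0,"hand": 0.42},{"x": 0.0,"y": 0.0,"z": 0.04,"ax": 0,"ay": 0,"az": 0,"hand": 0.42},{"x": 0.0,"y": 0.0,"z": 0.056,"ax": 0,"ay": 0,"az": 0,"hand": 0.42},{"x": 0.0,"y": 0.0,"z": 0.065,"ax": 0,"ay": 0,"az": 0,"hand": 0.42},{"x": 0.0,"y": 0.0,"z": 0.068,"ax": 0,"ay": 0,"az": 0,"hand": 0.42},{"x": 0.0,"y": 0.0,"z": 0.068,"ax": 0,"ay": 0,"az": 0,"hand": 0.3},{"x": 0.0,"y": 0.0,"z": 0.068,"ax": 0,"ay": 0,"az": 0,"hand": 0.15},{"x": 0.0,"y": 0.0,"z": 0.068,"ax": 0,"ay": 0,"az": 0,"hand": 0.1},{"x": 0.0,"y": 0.0,"z": 0.068,"ax": 0,"ay": 0,"az": 0,"hand": 0.1},{"x": 0.0,"y": 0.0,"z": 0.068,"ax": 0,"ay": 0,"az": 0,"hand": 0.1}], squeeze=20)

```text
clock: 12.85
tcp_pos: [0.6344, 0.0624, 0.1321]
orientation: [0.0, 0.628, 0.778, -0.0]
wrist_force: [-0.5, -1.0, -2.1]
finger_gap: 0.0174
```

```bash
python3 - <<'E'
import st
from look import *
look(11)
E
```

```text
12.85 [0.6344 0.0624 0.1321] 0.0174 F [-0.5 -1.  -2.1] Ff [-0.7 -0.9] frame [ 0.0446 -0.0039] q [-0.03  0.48  0.04  1.14 -0.   -0.24]
```

View pics/s11a.png

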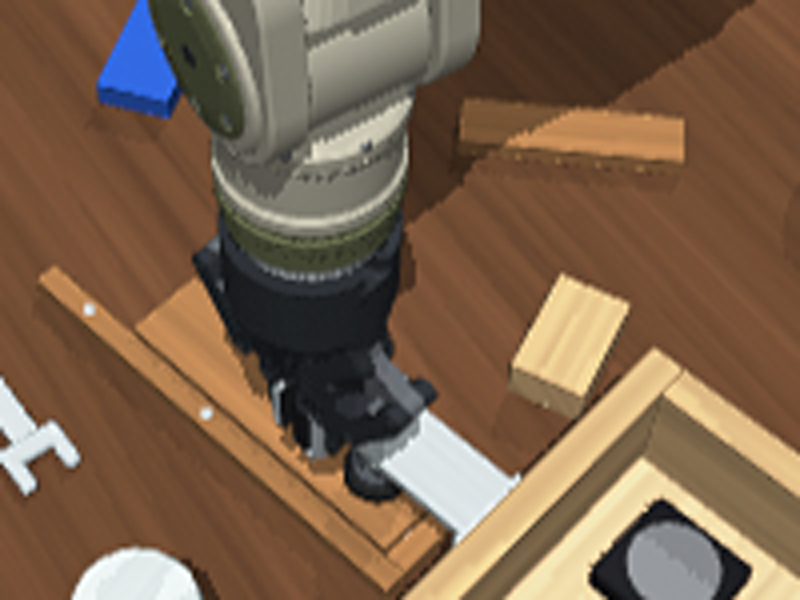

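The knob is pinched with a 17.4 mm gap, and its position gives v≈9.5. Next I'll tabulate the circle in tool axes.

```bash
cat > circ.py <<'E'
from h import *
import sys
def circ(v0,dvs,C=(0,0)):
    # from nominal crank value v0; tool x=frame y, tool y=frame x
    s=status.get_state(); p=w2f(s['tcp_pos'])
    for d in dvs:
        f=np.pi-(v0+d); t=np.array([C[0]+.045*np.cos(f),C[1]+.045*np.sin(f)])-p
        print("d%.2f x %.3f y %.3f z %.4f"%(d,t[1],t[0],.001273*d))
E
python3 -c "
from circ import *
circ(9.51,np.arange(.25,3.01,.25))"
```

```text
d0.25 x -0.011 y -0.002 z 0.0003
d0.50 x -0.021 y -0.007 z 0.0006
d0.75 x -0.030 y -0.014 z 0.0010
d1.00 x -0.036 y -0.024 z 0.0013
d1.25 x -0.040 y -0.034 z 0.0016
d1.50 x -0.041 y -0.045 z 0.0019
d1.75 x -0.040 y -0.056 z 0.0022
d2.00 x -0.035 y -0.067 z 0.0025
d2.25 x -0.029 y -0.076 z 0.0029
d2.50 x -0.020 y -0.083 z 0.0032
d2.75 x -0.010 y -0.088 z 0.0035
d3.00 x 0.001 y -0.090 z 0.0038
```

>>> carry_out(plan=[{"x": -0.011,"y": -0.002,"z": 0.0,"ax": 0,"ay": 0,"az": 0,"hand": 0.1},{"x": -0.021,"y": -0.007,"z": 0.001,"ax": 0,"ay": 0,"az": 0,"hand": 0.1},{"x": -0.03,"y": -0.014,"z": 0.001,"ax": 0,"ay": 0,"az": 0,"hand": 0.1},{"x": -0.036,"y": -0.024,"z": 0.001,"ax": 0,"ay": 0,"az": 0,"hand": 0.1},{"x": -0.04,"y": -0.034,"z": 0.002,"ax": 0,"ay": 0,"az": 0,"hand": 0.1}])

```text
clock: 13.37
tcp_pos: [0.6113, 0.0177, 0.131]
orientation: [0.0, 0.628, 0.779, 0.003]
wrist_force: [1.9, 7.5, 1.4]
finger_gap: 0.0172
```

```bash
python3 -c "
import st
from look import *
look(12)
from circ import *
f=w2f(status.get_state()['tcp_pos']);print(np.hypot(*f),np.pi-np.arctan2(f[1],f[0])+2*np.pi)
circ(10.8,np.arange(.25,3.01,.25))"
```

```text
13.37 [0.6113 0.0177 0.131 ] 0.0172 F [1.9 7.5 1.4] Ff [3.5 6.9] frame [ 0.0125 -0.0427] q [-0.1   0.42 -0.04  1.1   0.   -0.32]
0.04434095162446496 10.745976868695715
d0.25 x -0.002 y -0.013 z 0.0003
d0.50 x 0.000 y -0.024 z 0.0006
d0.75 x 0.005 y -0.035 z 0.0010
d1.00 x 0.012 y -0.043 z 0.0013
d1.25 x 0.021 y -0.050 z 0.0016
d1.50 x 0.031 y -0.054 z 0.0019
d1.75 x 0.042 y -0.056 z 0.0022
d2.00 x 0.053 y -0.055 z 0.0025
d2.25 x 0.064 y -0.051 z 0.0029
d2.50 x 0.073 y -0.044 z 0.0032
d2.75 x 0.080 y -0.036 z 0.0035
d3.00 x 0.085 y -0.026 z 0.0038
```

View pics/s12a.png

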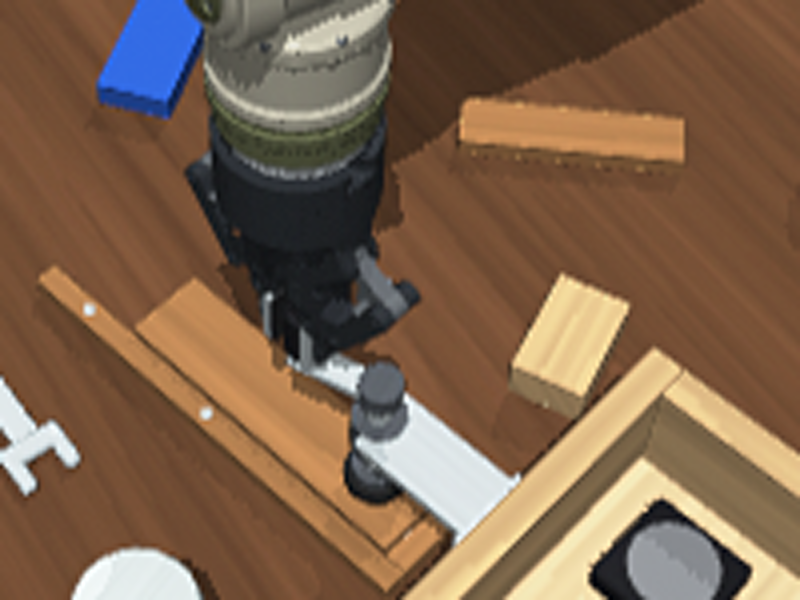

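The crank follows. I'll carry on, with the circle's centre shifted +1 mm in y.

```bash
python3 -c "
from circ import *
circ(10.75,np.arange(.25,3.01,.25),(0,.001))"
```

```text
d0.25 x -0.001 y -0.011 z 0.0003
d0.50 x 0.000 y -0.022 z 0.0006
d0.75 x 0.005 y -0.033 z 0.0010
d1.00 x 0.011 y -0.042 z 0.0013
d1.25 x 0.020 y -0.049 z 0.0016
d1.50 x 0.030 y -0.054 z 0.0019
d1.75 x 0.041 y -0.056 z 0.0022
d2.00 x 0.052 y -0.055 z 0.0025
d2.25 x 0.063 y -0.052 z 0.0029
d2.50 x 0.072 y -0.046 z 0.0032
d2.75 x 0.080 y -0.038 z 0.0035
d3.00 x 0.086 y -0.028 z 0.0038
```

>>> carry_out(plan=[{"x": -0.001,"y": -0.011,"z": 0.0,"ax": 0,"ay": 0,"az": 0,"hand": 0.1},{"x": 0.0,"y": -0.022,"z": 0.001,"ax": 0,"ay": 0,"az": 0,"hand": 0.1},{"x": 0.005,"y": -0.033,"z": 0.001,"ax": 0,"ay": 0,"az": 0,"hand": 0.1},{"x": 0.011,"y": -0.042,"z": 0.001,"ax": 0,"ay": 0,"az": 0,"hand": 0.1},{"x": 0.02,"y": -0.049,"z": 0.002,"ax": 0,"ay": 0,"az": 0,"hand": 0.1},{"x": 0.03,"y": -0.054,"z": 0.002,"ax": 0,"ay": 0,"az": 0,"hand": 0.1},{"x": 0.041,"y": -0.056,"z": 0.002,"ax": 0,"ay": 0,"az": 0,"hand": 0.1},{"x": 0.052,"y": -0.055,"z": 0.0025,"ax": 0,"ay": 0,"az": 0,"hand": 0.1},{"x": 0.063,"y": -0.052,"z": 0.003,"ax": 0,"ay": 0,"az": 0,"hand": 0.1},{"x": 0.072,"y": -0.046,"z": 0.003,"ax": 0,"ay": 0,"az": 0,"hand": 0.1},{"x": 0.08,"y": -0.038,"z": 0.0035,"ax": 0,"ay": 0,"az": 0,"hand": 0.1},{"x": 0.086,"y": -0.028,"z": 0.004,"ax": 0,"ay": 0,"az": 0,"hand": 0.1}])

```text
clock: 14.47
tcp_pos: [0.5636, 0.0939, 0.1275]
orientation: [0.001, 0.628, 0.778, -0.0]
wrist_force: [-2.9, -8.2, -0.4]
finger_gap: 0.0171
```

```bash
python3 -c "
import st
from circ import *
f=w2f(status.get_state()['tcp_pos'])-[0,.001];v=np.pi-np.arctan2(f[1],f[0])+2*np.pi;v+=2*np.pi*(v<10);print(np.hypot(*f),v)
circ(v,np.arange(.25,3.01,.25),(0,.001))"
```

```text
14.47 [0.5636 0.0939 0.1275] 0.0171 F [-2.9 -8.2 -0.4] Ff [-4.6 -7.4] frame [-0.0179  0.0419] q [ 0.03  0.36 -0.15  1.06 -0.   -0.19]
0.04468570996530659 13.725182790048628
d0.25 x 0.003 y 0.011 z 0.0003
d0.50 x 0.004 y 0.022 z 0.0006
d0.75 x 0.002 y 0.033 z 0.0010
d1.00 x -0.004 y 0.043 z 0.0013
d1.25 x -0.011 y 0.051 z 0.0016
d1.50 x -0.020 y 0.058 z 0.0019
d1.75 x -0.031 y 0.062 z 0.0022
d2.00 x -0.042 y 0.063 z 0.0025
d2.25 x -0.053 y 0.061 z 0.0029
d2.50 x -0.063 y 0.057 z 0.0032
d2.75 x -0.072 y 0.050 z 0.0035
d3.00 x -0.079 y 0.042 z 0.0038
```

>>> carry_out(plan=[{"x": 0.003,"y": 0.011,"z": 0.0,"ax": 0,"ay": 0,"az": 0,"hand": 0.1},{"x": 0.004,"y": 0.022,"z": 0.001,"ax": 0,"ay": 0,"az": 0,"hand": 0.1},{"x": 0.002,"y": 0.033,"z": 0.001,"ax": 0,"ay": 0,"az": 0,"hand": 0.1},{"x": -0.004,"y": 0.043,"z": 0.001,"ax": 0,"ay": 0,"az": 0,"hand": 0.1},{"x": -0.011,"y": 0.051,"z": 0.002,"ax": 0,"ay": 0,"az": 0,"hand": 0.1},{"x": -0.02,"y": 0.058,"z": 0.002,"ax": 0,"ay": 0,"az": 0,"hand": 0.1},{"x": -0.031,"y": 0.062,"z": 0.002,"ax": 0,"ay": 0,"az": 0,"hand": 0.1},{"x": -0.042,"y": 0.063,"z": 0.0025,"ax": 0,"ay": 0,"az": 0,"hand": 0.1},{"x": -0.053,"y": 0.061,"z": 0.003,"ax": 0,"ay": 0,"az": 0,"hand": 0.1},{"x": -0.063,"y": 0.057,"z": 0.003,"ax": 0,"ay": 0,"az": 0,"hand": 0.1},{"x": -0.072,"y": 0.05,"z": 0.0035,"ax": 0,"ay": 0,"az": 0,"hand": 0.1},{"x": -0.079,"y": 0.042,"z": 0.004,"ax": 0,"ay": 0,"az": 0,"hand": 0.1}])

```text
clock: 15.47
tcp_pos: [0.6293, 0.0222, 0.1269]
orientation: [0.008, 0.629, 0.778, 0.003]
wrist_force: [3.7, -3.4, 1.1]
finger_gap: 0.0089
```

```bash
python3 -c "
import st
from circ import *
f=w2f(status.get_state()['tcp_pos'])-[0,.001];v=np.pi-np.arctan2(f[1],f[0])+2*np.pi;v+=2*np.pi*(v<12);print(np.hypot(*f),v)
circ(v,np.append(np.arange(.2,1.41,.2),18.1-v),(0,.001))
from look import *
look(13)"
```

```text
15.47 [0.6293 0.0222 0.1269] 0.0089 F [ 3.7 -3.4  1.1] Ff [ 2.9 -4.1] frame [ 0.0311 -0.0421] q [-0.09  0.45 -0.01  1.09 -0.   -0.3 ]
0.053145688542236995 16.65433636172058
d0.20 x 0.002 y -0.013 z 0.0003
d0.40 x -0.001 y -0.021 z 0.0005
d0.60 x -0.002 y -0.030 z 0.0008
d0.80 x -0.001 y -0.039 z 0.0010
d1.00 x 0.001 y -0.048 z 0.0013
d1.20 x 0.005 y -0.056 z 0.0015
d1.40 x 0.011 y -0.063 z 0.0018
d1.45 x 0.012 y -0.064 z 0.0018
```

View pics/s13a.png

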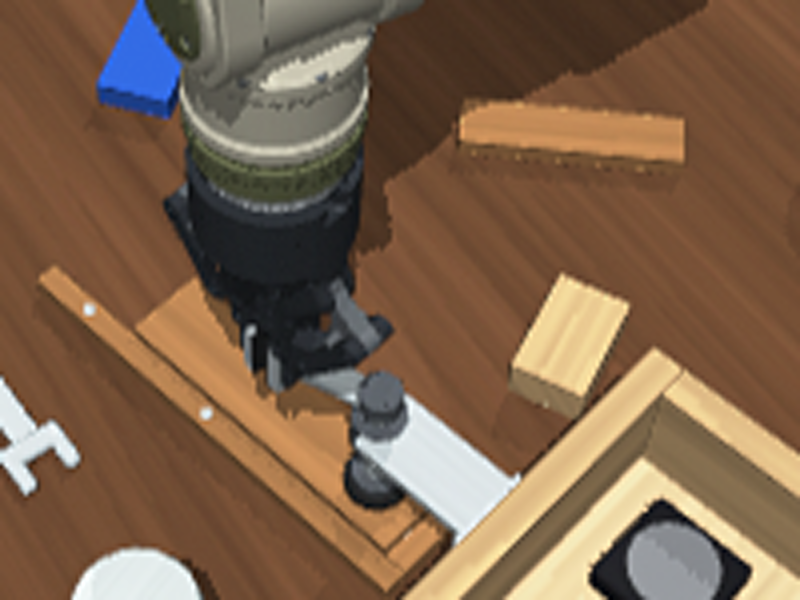

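The knob slipped out of the pinch sideways, as the gap is now 8.9 mm. I'll open, rise and look.

>>> carry_out(plan=[{"x": 0,"y": 0,"z": 0,"ax": 0,"ay": 0,"az": 0,"hand": 0.4},{"x": 0,"y": 0,"z": 0,"ax": 0,"ay": 0,"az": 0,"hand": 0.4},{"x": 0,"y": 0,"z": -0.02,"ax": 0,"ay": 0,"az": 0,"hand": 0.4},{"x": 0,"y": 0,"z": -0.05,"ax": 0,"ay": 0,"az": 0,"hand": 0.4},{"x": -0.03,"y": 0,"z": -0.07,"ax": 0,"ay": 0,"az": 0,"hand": 0.4},{"x": -0.06,"y": 0,"z": -0.07,"ax": 0,"ay": 0,"az": 0,"hand": 0.4},{"x": -0.09,"y": 0,"z": -0.07,"ax": 0,"ay": 0,"az": 0,"hand": 0.4},{"x": -0.12,"y": 0,"z": -0.07,"ax": 0,"ay": 0,"az": 0,"hand": 0.4}])

```text
clock: 16.23
tcp_pos: [0.6491, -0.0943, 0.1973]
orientation: [0.004, 0.628, 0.778, 0.001]
wrist_force: [0.6, -0.8, -1.0]
finger_gap: 0.0343
```

```bash
python3 -c "
import st
from look import *
look(14)
for n,(x0,y0,x1,y1) in (('top',(185,165,245,210)),('scene',(255,245,315,290))):
    im=cv2.imread(f'pics/{n}14.png')[y0:y1,x0:x1]
    cv2.imwrite(f'pics/k14_{n}.png',cv2.resize(im,None,fx=12,fy=12,interpolation=cv2.INTER_NEAREST))
"
```

```text
16.23 [ 0.6491 -0.0943  0.1973] 0.0343 F [ 0.6 -0.8 -1. ] Ff [ 0.4 -0.9] frame [ 0.0255 -0.1601] q [-0.27  0.48  0.2   1.29 -0.   -0.48]
```

View pics/k14_top.png

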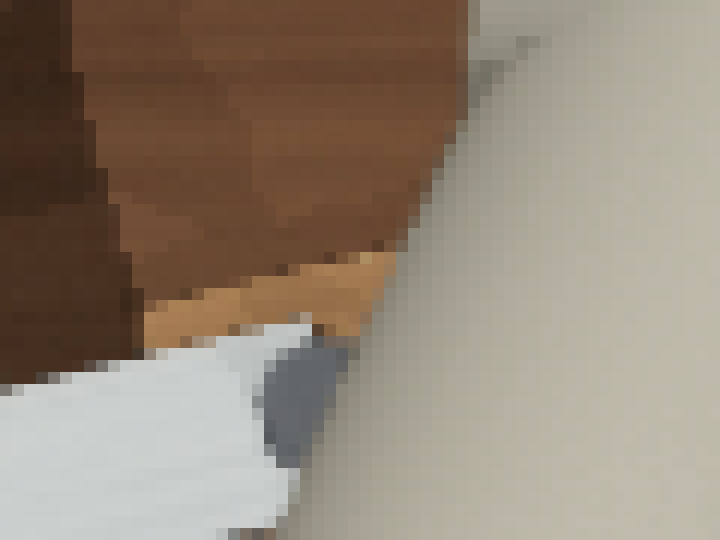

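View pics/k14_scene.png

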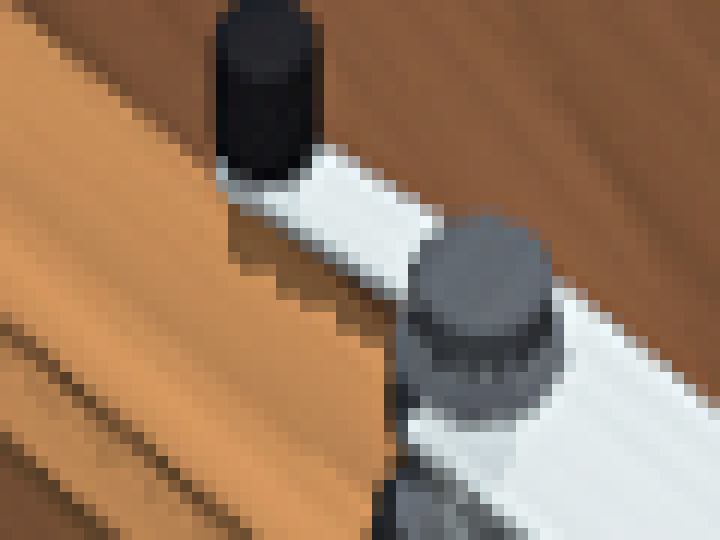

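```bash
python3 - <<'E'
from h import *
for v in (16.5,17,17.5):
    k=ray("scene",(276.8,247.8),.173-.001273*v); h=ray("scene",(294.5,267.4),.141-.001273*v)
    print(v,k,h)
    for c in (w2f(h),np.array([0,.001])):
        d=w2f(k)-c; print(c,np.hypot(*d), 5*np.pi-np.arctan2(d[1],d[0]))
E
```

```text
16.5 [0.60664964 0.01752236 0.1519955 ] [0.59160876 0.05842269 0.1199955 ]
[0.00193882 0.00134044] 0.0435782652653211 17.141040315505645
[0.    0.001] 0.04355167233635014 17.095855702578465
17 [0.60642429 0.01717766 0.151359  ] [0.59138026 0.05812733 0.119359  ]
[0.00165264 0.00110053] 0.04362566654323946 17.141363056828016
[0.    0.001] 0.043783567561940094 17.103649616807093
17.5 [0.60619893 0.01683295 0.1507225 ] [0.59115176 0.05783197 0.1187225 ]
[0.00136647 0.00086063] 0.043673072355428416 17.141685097531784
[0.    0.001] 0.044018094308122965 17.111360943969117
```

v≈17.1, so about 1 rad is left. I'll regrasp with the jaws along the tangent so the push is positive.

```bash
python3 - <<'E'
from h import *
y=np.radians(173.3); k=f2w(.0071,-.0434); print(k,rel([*k,.197],y),rel([*k,.122],y))
E
```

```text
[0.60618254 0.01580874] (array([ 0.1201, -0.019 , -0.0018]), array([ 0.0022,  0.0094, -1.248 ])) (array([ 0.1205, -0.0195,  0.0732]), array([ 0.0022,  0.0094, -1.248 ]))
```

>>> carry_out(plan=[{"x": 0.12,"y": -0.019,"z": -0.002,"ax": 0.002,"ay": 0.009,"az": -1.248,"hand": 0.45},{"x": 0.12,"y": -0.019,"z": -0.002,"ax": 0.002,"ay": 0.009,"az": -1.248,"hand": 0.45},{"x": 0.12,"y": -0.019,"z": -0.002,"ax": 0.002,"ay": 0.009,"az": -1.248,"hand": 0.45},{"x": 0.12,"y": -0.019,"z": -0.002,"ax": 0.002,"ay": 0.009,"az": -1.248,"hand": 0.45},{"x": 0.12,"y": -0.019,"z": -0.002,"ax": 0.002,"ay": 0.009,"az": -1.248,"hand": 0.45},{"x": 0.12,"y": -0.019,"z": -0.002,"ax": 0.002,"ay": 0.009,"az": -1.248,"hand": 0.45},{"x": 0.12,"y": -0.019,"z": -0.002,"ax": 0.002,"ay": 0.009,"az": -1.248,"hand": 0.45},{"x": 0.12,"y": -0.019,"z": -0.002,"ax": 0.002,"ay": 0.009,"az": -1.248,"hand": 0.45},{"x": 0.12,"y": -0.019,"z": -0.002,"ax": 0.002,"ay": 0.009,"az": -1.248,"hand": 0.45},{"x": 0.12,"y": -0.019,"z": -0.002,"ax": 0.002,"ay": 0.009,"az": -1.248,"hand": 0.45},{"x": 0.12,"y": -0.019,"z": -0.002,"ax": 0.002,"ay": 0.009,"az": -1.248,"hand": 0.45},{"x": 0.12,"y": -0.019,"z": -0.002,"ax": 0.002,"ay": 0.009,"az": -1.248,"hand": 0.45}])

```text
clock: 17.33
tcp_pos: [0.6059, 0.0166, 0.1972]
orientation: [-0.0, 0.06, 0.998, 0.0]
wrist_force: [-0.2, 0.1, -1.0]
finger_gap: 0.0385
```

```bash
python3 - <<'E'
import st
from h import *
y=np.radians(173.3); k=f2w(.0071,-.0434); print(k,rel([*k,.122],y))
E
```

```text
17.33 [0.6059 0.0166 0.1972] 0.0385 F [-0.2  0.1 -1. ] Ff [-0.2  0.2] frame [ 0.007  -0.0425] q [-0.11  0.38  0.07  1.25  0.   -1.56]
[0.60618254 0.01580874] (array([-0.0004, -0.0008,  0.0752]), array([ 0.0002, -0.0001, -0.0023]))
```

>>> carry_out(plan=[{"x": 0,"y": -0.001,"z": 0.025,"ax": 0,"ay": 0,"az": 0,"hand": 0.45},{"x": 0,"y": -0.001,"z": 0.05,"ax": 0,"ay": 0,"az": 0,"hand": 0.45},{"x": 0,"y": -0.001,"z": 0.067,"ax": 0,"ay": 0,"az": 0,"hand": 0.45},{"x": 0,"y": -0.001,"z": 0.075,"ax": 0,"ay": 0,"az": 0,"hand": 0.45},{"x": 0,"y": -0.001,"z": 0.077,"ax": 0,"ay": 0,"az": 0,"hand": 0.45},{"x": 0,"y": -0.001,"z": 0.077,"ax": 0,"ay": 0,"az": 0,"hand": 0.3},{"x": 0,"y": -0.001,"z": 0.077,"ax": 0,"ay": 0,"az": 0,"hand": 0.15},{"x": 0,"y": -0.001,"z": 0.077,"ax": 0,"ay": 0,"az": 0,"hand": 0.1},{"x": 0,"y": -0.001,"z": 0.077,"ax": 0,"ay": 0,"az": 0,"hand": 0.1},{"x": 0,"y": -0.001,"z": 0.077,"ax": 0,"ay": 0,"az": 0,"hand": 0.1}], squeeze=35)

```text
clock: 18.17
tcp_pos: [0.6063, 0.0158, 0.1212]
orientation: [0.001, 0.06, 0.998, 0.0]
wrist_force: [-0.9, 1.4, 2.6]
finger_gap: 0.0168
```

```bash
python3 - <<'E'
import st
from h import *
s=status.get_state(); f=w2f(s['tcp_pos'])-[0,.001]; v=5*np.pi-np.arctan2(f[1],f[0]); print(np.hypot(*f),v)
y=np.radians(173.3)
for vv in np.append(np.arange(v+.15,18.1,.15),18.1):
    a=np.pi-vv; p=f2w(.045*np.cos(a),.001+.045*np.sin(a)); print(vv.round(2),rel([*p,s['tcp_pos'][2]-.001273*(vv-v)],y)[0])
E
```

```text
18.17 [0.6063 0.0158 0.1212] 0.0168 F [-0.9  1.4  2.6] Ff [-0.5  1.6] frame [ 0.0072 -0.0434] q [-0.11  0.42 -0.07  1.08  0.   -1.56]
0.044988840646660914 17.117606015640977
17.27 [ 0.0062 -0.0028  0.0002]
17.42 [ 0.0127 -0.0046  0.0004]
17.57 [ 0.0193 -0.0054  0.0005]
17.72 [ 0.0261 -0.0052  0.0007]
17.87 [ 0.0327 -0.004   0.0009]
18.02 [ 0.0391 -0.0018  0.0011]
18.1 [ 0.0424 -0.0002  0.0012]
```

>>> carry_out(plan=[{"x": 0.006,"y": -0.003,"z": 0,"ax": 0,"ay": 0,"az": 0,"hand": 0.1},{"x": 0.013,"y": -0.0045,"z": 0,"ax": 0,"ay": 0,"az": 0,"hand": 0.1},{"x": 0.019,"y": -0.0055,"z": 0,"ax": 0,"ay": 0,"az": 0,"hand": 0.1},{"x": 0.026,"y": -0.005,"z": 0.001,"ax": 0,"ay": 0,"az": 0,"hand": 0.1},{"x": 0.033,"y": -0.004,"z": 0.001,"ax": 0,"ay": 0,"az": 0,"hand": 0.1},{"x": 0.039,"y": -0.002,"z": 0.001,"ax": 0,"ay": 0,"az": 0,"hand": 0.1},{"x": 0.042,"y": 0,"z": 0.001,"ax": 0,"ay": 0,"az": 0,"hand": 0.1},{"x": 0.042,"y": 0,"z": 0.001,"ax": 0,"ay": 0,"az": 0,"hand": 0.1}])

```text
clock: 18.83
tcp_pos: [0.5656, 0.0181, 0.1207]
orientation: [0.002, 0.061, 0.998, -0.002]
wrist_force: [2.9, -9.0, -3.8]
finger_gap: 0.0171
```

```bash
python3 - <<'E'
import st
from h import *
s=status.get_state(); f=w2f(s['tcp_pos'])-[0,.001]; v=5*np.pi+2*np.pi-np.arctan2(f[1],f[0]); print(np.hypot(*f),v-2*np.pi)
E
```

```text
18.83 [0.5656 0.0181 0.1207] 0.0171 F [ 2.9 -9.  -3.8] Ff [ 0.9 -9.4] frame [-0.0321 -0.0326] q [-0.11  0.35 -0.18  1.04 -0.   -1.56]
0.04641640243697154 18.041428281826285
```

>>> carry_out(plan=[{"x": 0,"y": 0,"z": 0,"ax": 0,"ay": 0,"az": 0,"hand": 0.45},{"x": 0,"y": 0,"z": 0,"ax": 0,"ay": 0,"az": 0,"hand": 0.45},{"x": 0,"y": 0,"z": 0,"ax": 0,"ay": 0,"az": 0,"hand": 0.45},{"x": 0,"y": 0,"z": -0.025,"ax": 0,"ay": 0,"az": 0,"hand": 0.45},{"x": 0,"y": 0,"z": -0.06,"ax": 0,"ay": 0,"az": 0,"hand": 0.45},{"x": 0,"y": 0.03,"z": -0.09,"ax": 0,"ay": 0,"az": 0,"hand": 0.45},{"x": 0,"y": 0.07,"z": -0.1,"ax": 0,"ay": 0,"az": 0,"hand": 0.45},{"x": 0,"y": 0.11,"z": -0.1,"ax": 0,"ay": 0,"az": 0,"hand": 0.45},{"x": 0,"y": 0.15,"z": -0.1,"ax": 0,"ay": 0,"az": 0,"hand": 0.45},{"x": 0,"y": 0.19,"z": -0.1,"ax": 0,"ay": 0,"az": 0,"hand": 0.45},{"x": 0,"y": 0.22,"z": -0.1,"ax": 0,"ay": 0,"az": 0,"hand": 0.45},{"x": 0,"y": 0.22,"z": -0.1,"ax": 0,"ay": 0,"az": 0,"hand": 0.45}])

```text
clock: 19.83
tcp_pos: [0.5917, 0.2428, 0.2194]
orientation: [0.002, 0.058, 0.998, -0.001]
wrist_force: [0.1, -1.2, -0.5]
finger_gap: 0.0384
```

```bash
python3 -c "
import st
from look import *
look(15)
for n,(x0,y0,x1,y1) in (('top',(185,165,245,210)),('scene',(265,230,325,275))):
    im=cv2.imread(f'pics/{n}15.png')[y0:y1,x0:x1]
    cv2.imwrite(f'pics/k15_{n}.png',cv2.resize(im,None,fx=12,fy=12,interpolation=cv2.INTER_NEAREST))
"
```

```text
19.83 [0.5917 0.2428 0.2194] 0.0384 F [ 0.1 -1.2 -0.5] Ff [-0.2 -1.2] frame [0.0413 0.1814] q [ 0.27  0.44  0.21  1.33 -0.   -1.19]
```

View pics/s15a.png

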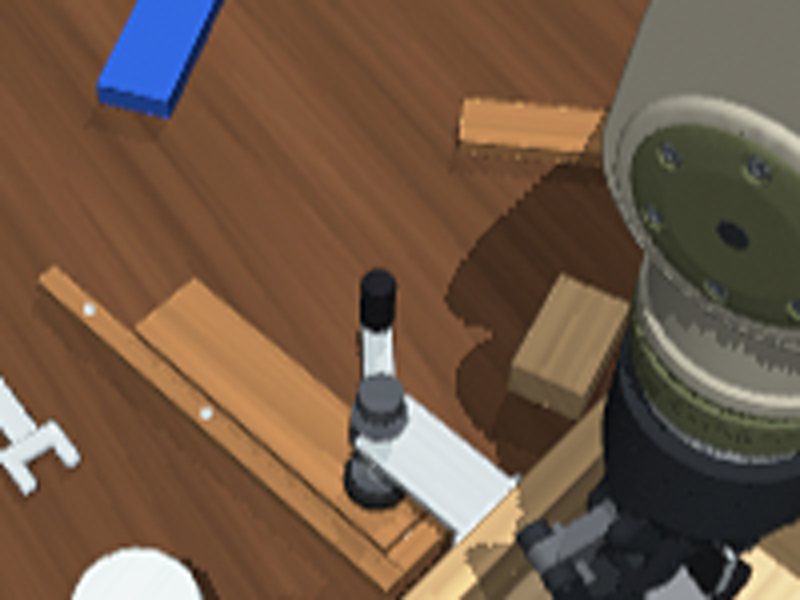

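View pics/t15a.png

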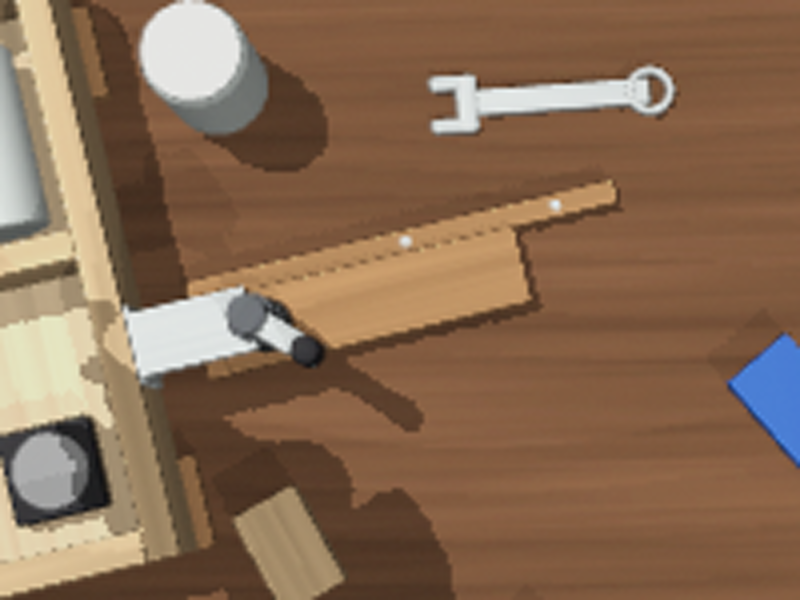

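View pics/k15_scene.png

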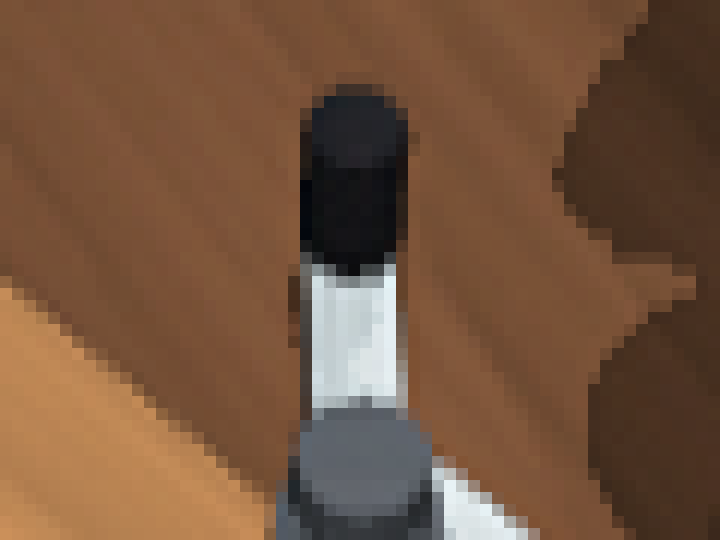

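View pics/k15_top.png

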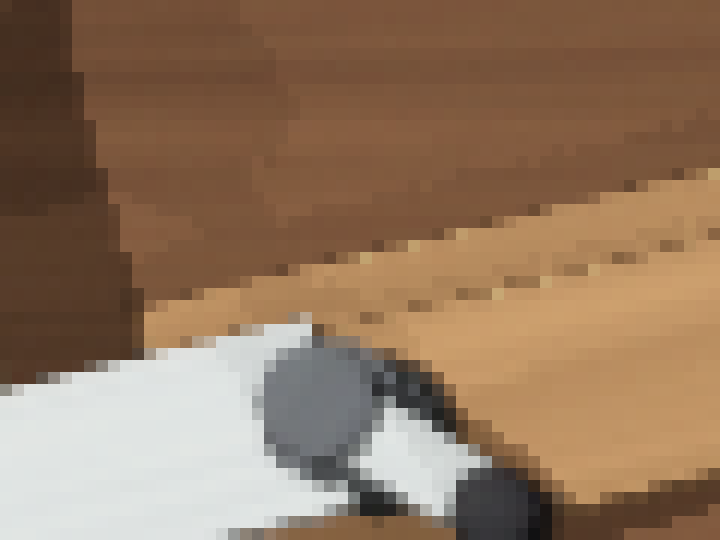

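```bash
python3 - <<'E'
from h import *
k=tri((294.25,240.3),(225.9,206.75)); h=tri((295.1,267.8),(211,198)); print(k,h)
d=RF.T@(k-h)[:2]; print(np.hypot(*d),5*np.pi-np.arctan2(d[1],d[0]))
v=18
for n,a,b in(("top",(225.9,206.75),(211,198)),("scene",(294.25,240.3),(295.1,267.8))):
    K=ray(n,a,.173-.001273*v);H=ray(n,b,.141-.001273*v);d=w2f(K)-w2f(H);e=w2f(K)-[0,.001]
    print(n,K,H,np.hypot(*d),5*np.pi-np.arctan2(d[1],d[0]),5*np.pi-np.arctan2(e[1],e[0]))
# packer near-end corners (crop t15a px) rear end corners, z .02
T=lambda x,y:((x/4)+150-.4,(y/4)+120-.4); S=lambda x,y:((x/4)+200-.4,(y/4)+170-.4)
for p in[(514,230),(535,297)]: print("top",w2f(ray("top",T(*p),.02)).round(4))
for p in[(137,327),(195,278)]: print("scene",w2f(ray("scene",S(*p),.02)).round(4))
for n,A in(("top",T),("scene",S)): pass
for n,p in(("scene",(418,515)),("scene",(388,553))): print(n,"front",w2f(ray(n,S(*p),.02)).round(4))
crop("pics/scene15.png","pics/z15.png",280,270,330,310,14)
E
```

```text
[0.56614581 0.01914992 0.14706091] [0.58987608 0.0575578  0.11557571]
0.04514744300037673 18.046875625464914
top [0.56627736 0.01859771 0.150086  ] [0.5899994  0.05697992 0.118086  ] 0.04512127574960233 18.047019428558972 18.035020429713384
scene [0.56706089 0.02099875 0.150086  ] [0.59045296 0.05895293 0.118086  ] 0.04458372936750805 18.045771033368936 18.048145844944052
top [ 0.0219 -0.1693]
top [-0.0234 -0.1721]
scene [ 0.0234 -0.1667]
scene [-0.0237 -0.1673]
scene front [-0.0011  0.0304]
scene front [0.0264 0.0338]
```

View pics/z15.png

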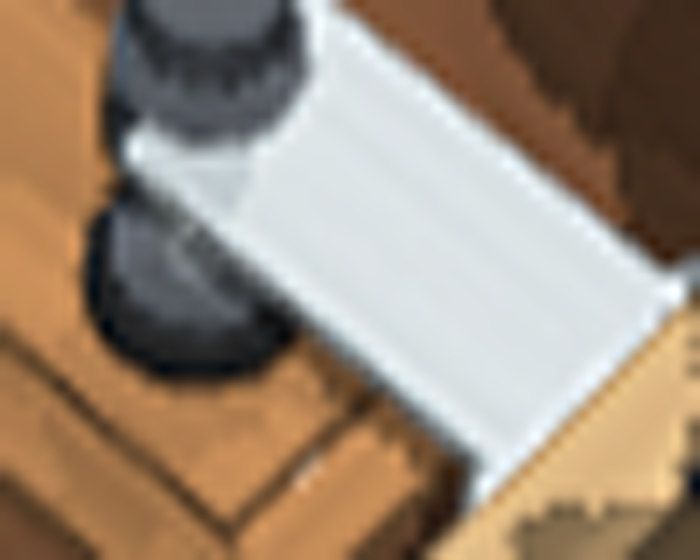

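```bash
python3 -c "
from h import *
print(env.hand_in(),status.get_state()['clock'])"
```

```text
the job is handed in; nothing more can be done
the job is handed in; nothing more can be done
```

The packer is home against the batten and end stop, the foot's pad is resting on it, and I've handed the job in at about 20 s of the 61 s allowed. I seated the packer with side and end pushes of 3–10 N, then wound the crank clockwise by its knob.

**Last checks:**
- **Crank:** it reads 18.05 rad in both views. That is about 1 mm of rubber squeeze, or roughly 4 N, calculated from the angle rather than measured.
- **Contact:** the close-up shows the pad on the packer.
- **Packer:** only a uniform thin line shows along the batten and the end stop. Its corners came out within about 4 mm of home, as close as I could read them from the pictures. The last end push met the stop at the same place as the first.
- **Bystanders:** the can, wrench and offcut stand where they were in the pictures, and the gripper was clear of everything.

**What went wrong or disagreed:**
- **Knob slip:** the knob slipped out of the first pinch at about 17.1 rad. I regrasped it with the jaws along its path and finished the turn.
- **Heights:** knob and hub heights from the cameras read 1.5–3.5 mm below what the crank angle implies, at the start and at the end. One turn is 8 mm, so the turn count is not in doubt.

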